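# Lid test and plinth clamping on the model painter's bench

### The arm

A 6-joint arm with a two-finger parallel gripper is mounted at the origin on the work surface. World frame = base frame: x ahead of the robot, y to its left, z up, the work surface at z = 0. Lengths are in m, angles in rad, forces in N, time in s.
With the tool pointing down it reaches from about 0.25 to 0.775 m from the base axis. Payload 8.9 kg.
Tool frame: the origin (TCP) lies at the very end of the fingers, on their centre line; the grasp point (between the pads) lies 19 mm behind it; x points along the fingers, z is the direction in which the jaws open and shut, and the axes are right-handed (so a half turn about x gives the same grasp; the last joint's range is limited). The gripper opens to 85 mm and grips with 20 to 120 N. Pads are 22 mm wide; open, the fingers measure 114 mm over their backs; the gripper's body (76 mm by 85 mm) begins 54 mm behind the grasp point. The pads swing forward as they close: fully open they stand 13 mm farther back than shut.
Start: joints at [-1.416, 0.291, -0.153, 1.127, 0, 1.431], TCP at [0.152, -0.503, 0.231] pointing down, gripper open.
Joint ranges: [-2.52, 2.52], [-0.91, 1.74], [-1.3, 1.37], [-1.96, 2.02], [-1.52, 1.47], [-3.14, 3.14]. Speed limits (rad/s): [2.22, 2.22, 2.79, 3.14, 3.14, 3.14].

### API

Orientations are given as a rotation vector (axis times angle).
In Python, from cell import sensors, eyes, ticket gives the robot as it stands.
- The arm moves only by the shell command python3 -m crank 'ROWS' [FORCE]. ROWS is JSON, a list of rows, each an object of numbers: "rx", "ry", "rz": the turn, a rotation vector about the tool's x, y, z in rad; "tx", "ty", "tz": the shift along the tool's x, y, z in cm; "claw": the gripper command: -1 is shut, 1 is fully open, values between are in proportion. In form: [{"rx": .., "ry": .., "rz": .., "tx": .., "ty": .., "tz": .., "claw": ..}, ...]. A call has 1 to 12 rows; each row shifts and turns the pose as measured when the row begins, along the tool's axes as they then stand; what a row does not reach is not made up. A row lasts 1/8 s, in which the tool goes at most 62.5 mm and 10.7 degrees, less where a joint would pass 70% of its speed; a pose out of reach is approached as far as the arm can. A call is refused whole if a number of a shift passes 6.25 or a number of a turn 0.188, either way. A call with a gripper value outside its range is refused whole. The fingers move at their own pace and stop on an object; FORCE is the grip in N (left out, the last holds). Time passes only in rows, so rows that do not move let the fingers close. It gives the time, the measured TCP pose, the force and the opening at its end, in the units of the state.
- sensors.sense(): the state, without advancing time (a new reading comes with each control period).
- eyes.read_camera(name): name is "side" or "top"; returns a dict with "color" (384x512x3 uint8, red, green, blue), "fx", "fy", "cx", "cy" (pixels), "k1" (the pictures are not rectified: a ray, as slopes to the right and down, at radius r is drawn at 1 + k1 r^2 times it, then the intrinsics apply), "rvec" (rotation vector, rad) and "tvec" (3), from world to camera coordinates, as OpenCV has them. Camera axes: x right, y down, z forward; pixel columns grow to the right and rows downward; lengths in m; the calibration is good to about 2 mm. A picture is of the moment at which its call begins. There is no depth.
- ticket.sign_off(): hands the job in, once; it reports no verdict.
The state is a dict: "time": time; "joint_pos": joint angles; "dq": joint speeds; "joint_torque": joint torques, N m; "tcp_pos": TCP position; "tcp_rot": TCP orientation; "ft_force": force on the tool from outside, world axes, zero at the start; "torque": the same for the moment, N m; "width": opening from 0.0 (shut) to 1.0 (fully open).
Only numpy, scipy, OpenCV 4.12 (cv2) and the standard library are available. Lean on these libraries where they do the work, as an engineer would, in place of code of your own. Each camera call takes 0.05 s, during which the arm holds its last target.

### The job

Lift the lid of the plywood case to roughly 60 degrees, let go of it and watch for a good second that its stiff hinge holds it there; then, leaving the lid standing like that, take out the oblong wooden plinth and load it flat between the four corner stops of the clamping board. Look or feel whether the board's toggle clamp is open or shut, opening it first if it is shut, and once the plinth lies there and you have let go of it, throw the clamp over so that its foot holds the plinth down. Leave the paint pot in the case and the two bottles beside the board standing where they are.

Things in the scene. Friction and masses are not known exactly. Their poses are not given: they have to be found in the camera images.
- case: Plywood case, 210 (its x) x 290 (its y) x 55 mm high, walls and floor 8 mm, fixed to the bench. A full-height 8 mm wall along its x at y = 0 parts it into two compartments, each about 133 mm wide in y and 194 mm long in x. Origin: centre of its underside; z up; its front (-x) faces the robot, the lid's hinge runs along y at its rear (+x) top edge.
- lid (a joint): Angle of the case's lid, rad: 0 shut (flat on the case), growing as the front edge swings up and back; it can start up to 0.2 ajar and the hinge allows 1.8. The lid is a 210 x 290 x 6 mm plywood sheet, its underside in the plane of the hinge axis, about 0.25 kg. The friction hinge keeps any angle it is left at; the bar must be lifted with about 3 to 6 N.
- lid_bar (a point): Middle of the lid's bar handle: a straight 10 mm round steel bar along the case's y, 100 mm long on two end posts, its axis 36 mm above the lid's upper face, 190 mm ahead of the hinge axis and 42 mm above the lid's underside (lid frame). Moves with the lid.
- lid_hinge (a point): Point on the lid's hinge axis, in the middle of the case's rear top edge: 105 mm behind the case's centre (+x), 55 mm up. The axis runs along the case's y.
- plinth: Display plinth of plain brown wood, 0.08 kg: foot 60 (x) x 40 (y) x 10 mm, on it a block 54 x 34 x 30 mm; 40 mm high in all. Stands in one of the case's two compartments, about 15 to 40 mm ahead (-x) of its middle. Origin: centre of its underside; z up. Same either way round.
- pot: Round paint pot, 35 mm across, 38 mm high, standing in the other compartment; a bystander. Origin: centre of its underside.
- fixture: Clamping board: plywood 230 (x) x 140 (y) x 18 mm, fixed to the bench, front (-x) to the robot; it reaches from x = -125 to +105 mm and carries the nest towards the front and the toggle clamp behind it. Origin: on the underside, in the board's middle plane y = 0; z up.
- nest (a point): Centre of the place for the plinth, on the board's upper face: 45 mm ahead (-x) of the board's origin, 18 mm up. Four L-shaped wooden corner stops, 8 mm high, leave a 66 (x) x 46 (y) mm space, 3 mm clear all round the plinth's foot (60 mm side along the board's x); each stop arm is 14 mm long, so the middles of all four sides are open.
- clamp (a joint): Angle of the toggle clamp, rad: 0 shut and empty, about 0.04 shut on the plinth, 1.6 fully open; grows as the arm swings up and back about the pivot (axis along the board's y). Sprung over centre: from either side of 0.8 it snaps to that end and stays; it may start at either. Shut, it presses the plinth with about 7 N by itself. Arm and handle are one rigid piece, the handle square to the arm.
- clamp_pivot (a point): Pivot of the toggle clamp: 80 mm behind the nest centre (+x) and 42 mm above it, between two steel cheeks 29 mm apart over all that reach 13 mm above the pivot.
- clamp_arm (a point): Point on the holding arm's outer face (upper face when shut) over the rubber foot, 80 mm from the pivot along the arm, 20 mm off the line through the pivot. Arm 14 mm wide, 12 mm thick, ends 13 mm farther out; 18 mm rubber foot on its other face. Shut, the arm lies forward (-x) over the nest; open, it stands up, outer face to the rear. Push it forward and down to shut. Moves with the clamp.
- clamp_handle (a point): Point on the axis of the handle's black 20 mm round grip, 90 mm from the pivot; the grip reaches from 48 to 103 mm from the pivot. Shut, the handle stands straight up; open, it lies backwards (+x). To open, push it backwards 50 to 90 mm from the pivot with about 8 N. Moves with the clamp.
- bottle_a: Dropper paint bottle, 25 mm across, 80 mm high, standing on the bench to the left of the clamping board's rear half (about 110 mm from the board's middle line); a bystander. Origin: centre of its underside.
- bottle_b: Another such bottle, to the right of the board's front half; a bystander. Origin: centre of its underside.

How it is judged:
By the outcome, as a careful person would: the job done as asked, in the order asked, and still so for the second after the job is handed in, with the robot touching nothing.
It also fails if it takes over 72 s, if anything falls off the work surface, if the arm or the gripper's body presses on something with over 40 N, if the wrist force passes 120 N, or if a joint passes its speed limit or range.

## Working session

There is one attempt and no reset: what is moved stays moved. The work goes in short steps, Python scripts to look and compute and a shell command to move; the robot and the scene stay as the last step left them, time stands still between calls to the robot, and variables do not carry over. Pictures are saved under pics/ and viewed, and the job is handed in when it is done.

```bash
ls; mkdir -p pics
python3 - <<'E'
from cell import sensors, eyes
import cv2
s=sensors.sense()
for k,v in s.items(): print(k,v)
for n in("side","top"):
    c=eyes.read_camera(n); print(n,{k:v for k,v in c.items() if k!="color"})
    cv2.imwrite(f"pics/{n}0.png",c["color"][:,:,::-1])
E
```

```text
pics
time 0.0
joint_pos [-1.41628099e+00  2.91270411e-01 -1.54139770e-01  1.12673410e+00
  7.63910721e-06  1.43150675e+00]
dq [ 0.00066147 -0.00032345  0.00017529  0.00063893  0.0006827  -0.00144216]
joint_torque [-1.15402949e-03 -5.37128305e+01  3.31383598e+01  1.52787077e-02
 -1.86114007e-04  3.50578500e-07]
tcp_pos [ 0.15197773 -0.50204038  0.23073244]
tcp_rot [ 0.99102208  1.33496311 -0.98944149]
ft_force [-0.13553925 -0.14074288 -0.35964485]
torque [ 0.02186684  0.03992253 -0.04279886]
width 0.9976845290061401
side {'fx': 440.7821495079095, 'fy': 440.7821495079095, 'cx': 247.5497715998741, 'cy': 192.2417723636835, 'k1': -0.14932624561892968, 'rvec': array([ 2.18688185, -0.61270811,  0.29938625]), 'tvec': array([-0.51991375,  0.2444088 ,  0.86580248])}
top {'fx': 346.68067045945895, 'fy': 346.68067045945895, 'cx': 252.02239270098292, 'cy': 193.4598074733866, 'k1': -0.07268948729239931, 'rvec': array([ 2.14995453, -2.16618775,  0.16338354]), 'tvec': array([-0.04165142,  0.60482883,  1.00429673])}
```

View pics/side0.png

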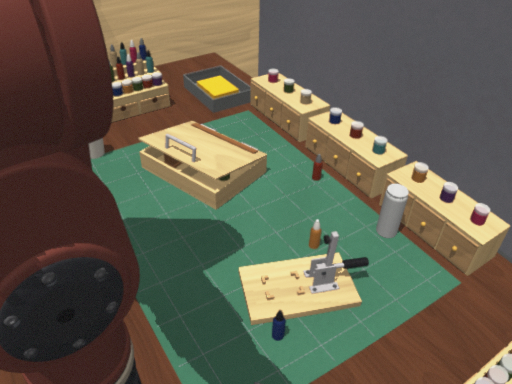

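View pics/top0.png

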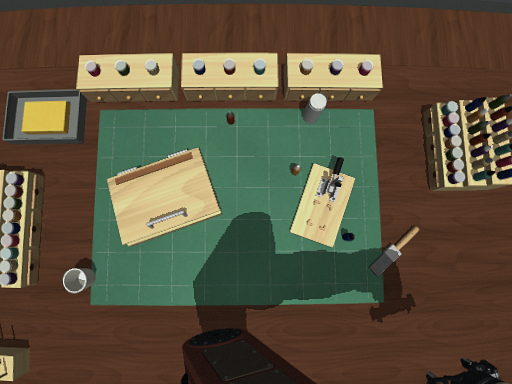

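The side view shows the lid slightly ajar, with the bar near (180,147). The clamp is open: arm up at (333,245), black handle lying back at (355,263). Next I'll zoom in for measuring.

```bash
cat > h.py <<'E'
import numpy as np, cv2
from scipy.spatial.transform import Rotation as R
from cell import sensors, eyes
def cam(n): return eyes.read_camera(n)
def ray(c,p):
    p=np.array(p,float)
    d=np.array([(p[0]-c["cx"])/c["fx"],(p[1]-c["cy"])/c["fy"]])
    u=d.copy()
    for _ in range(30): u=d/(1+c["k1"]*(u@u))
    M=R.from_rotvec(c["rvec"]).as_matrix()
    o=-M.T@c["tvec"]; v=M.T@np.array([u[0],u[1],1]); return o,v/np.linalg.norm(v)
def plane(c,p,z):
    o,v=ray(c,p); return o+v*(z-o[2])/v[2]
def tri(c1,p1,c2,p2):
    o1,v1=ray(c1,p1);o2,v2=ray(c2,p2)
    A=np.stack([v1,-v2],1); t=np.linalg.lstsq(A,o2-o1,rcond=None)[0]
    a=o1+v1*t[0];b=o2+v2*t[1]; return (a+b)/2,np.linalg.norm(a-b)
def proj(c,P):
    M=R.from_rotvec(c["rvec"]).as_matrix(); q=M@np.array(P)+c["tvec"]
    u=q[:2]/q[2]; u=u*(1+c["k1"]*(u@u)); return np.array([u[0]*c["fx"]+c["cx"],u[1]*c["fy"]+c["cy"]])
def crop(c,x0,y0,x1,y1,k,f):
    im=c["color"][y0:y1,x0:x1,::-1]
    im=cv2.resize(im,None,fx=k,fy=k,interpolation=cv2.INTER_CUBIC)
    for x in range((x0+9)//10*10,x1,10):
        cv2.putText(im,str(x),((x-x0)*k,8),0,.3,(0,0,255)); cv2.line(im,((x-x0)*k,9),((x-x0)*k,14),(0,0,255))
    for y in range((y0+9)//10*10,y1,10):
        cv2.putText(im,str(y),(0,(y-y0)*k+3),0,.3,(0,0,255)); cv2.line(im,(20,(y-y0)*k),(25,(y-y0)*k),(0,0,255))
    cv2.imwrite(f,im)
def st():
    s=sensors.sense(); Rm=R.from_rotvec(s["tcp_rot"]).as_matrix()
    print("t",round(s["time"],2),"tcp",s["tcp_pos"].round(4) if hasattr(s["tcp_pos"],"round") else s["tcp_pos"]);print(Rm.round(3)); print("q",np.round(s["joint_pos"],3),"F",np.round(s["ft_force"],1),"w",round(s["width"],3))
    return s,Rm
E
python3 - <<'E'
from h import *
import pickle
s=cam("side");t=cam("top"); pickle.dump((s,t),open("c0.pkl","wb"))
crop(s,125,110,285,210,5,"pics/s_case.png"); crop(t,90,135,240,255,5,"pics/t_case.png")
crop(s,225,205,385,345,5,"pics/s_fix.png"); crop(t,270,140,380,260,5,"pics/t_fix.png")
E
```

```text
(no output)
```

View pics/s_case.png

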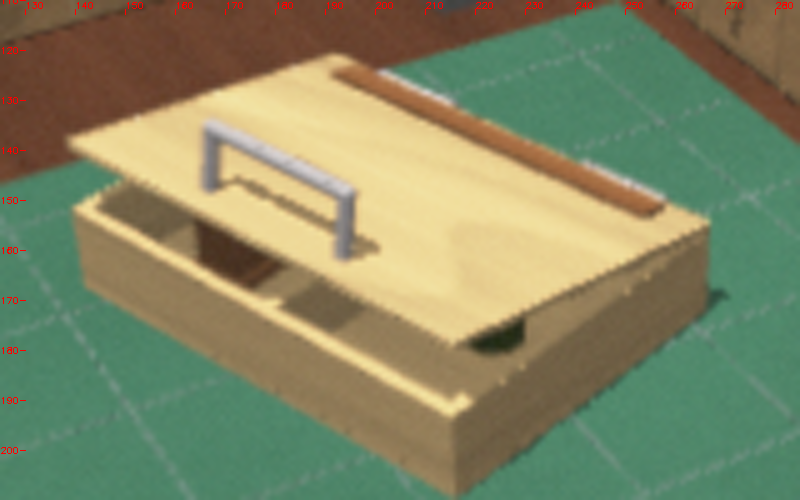

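View pics/t_case.png

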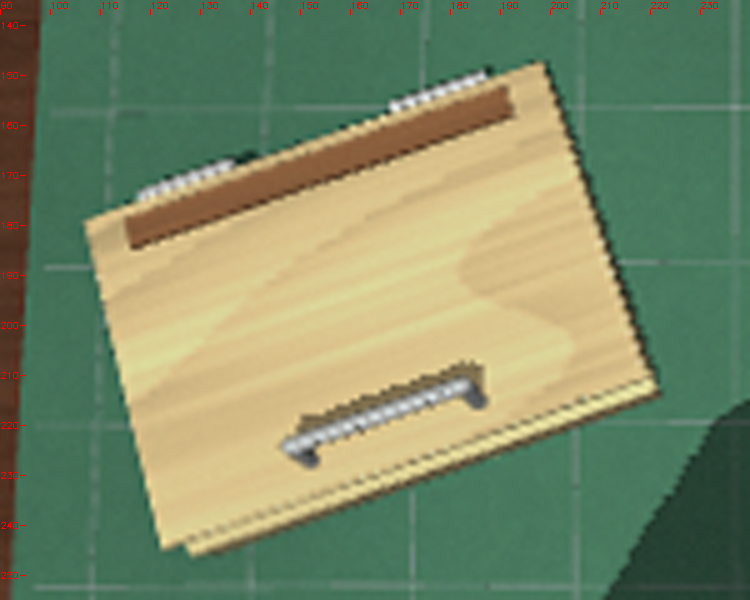

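View pics/s_fix.png

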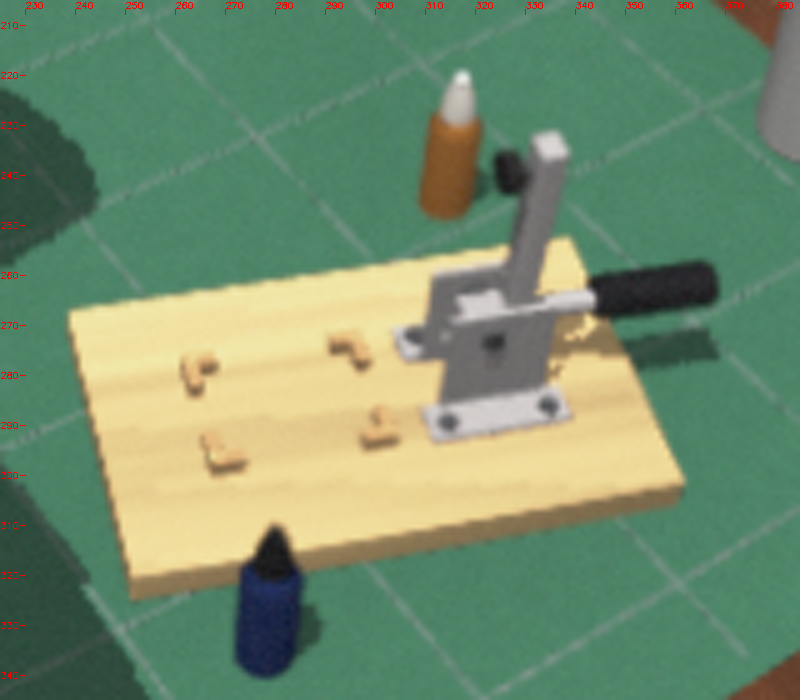

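View pics/t_fix.png

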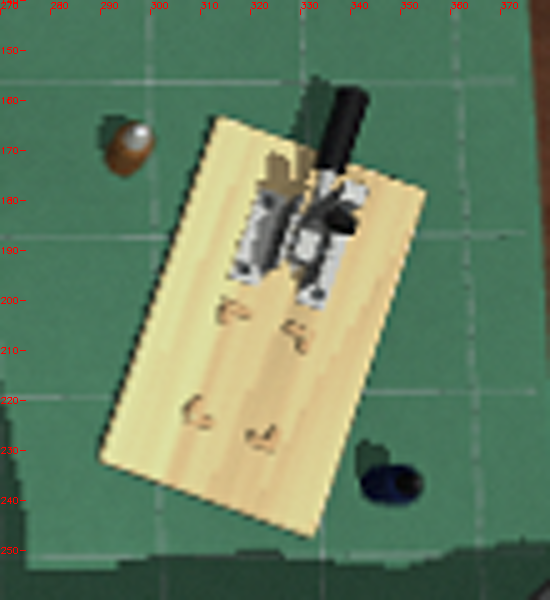

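Side view: the brown plinth shows under the lid at about (170,158), in the left (+y) compartment. The pot is at (225,178) in the right one. Clamp arm is up and the handle lies back, so it is open. Triangulating the corners.

Run:
```python
from h import *
import pickle
s,t=pickle.load(open("c0.pkl","rb"))
sc=lambda x,y:(125+x/5-.4,110+y/5-.4); tc=lambda x,y:(90+x/5-.4,135+y/5-.4)
sf=lambda x,y:(225+x/5-.4,205+y/5-.4); tf=lambda x,y:(270+x/5-.4,140+y/5-.4)
P={}
def T(n,a,b):
    P[n],e=tri(s,a,t,b); print(n,P[n].round(4),"err",round(e,4))
T("bFL",sf(70,313),tf(102,460));T("bRL",sf(570,238),tf(217,117));T("bRR",sf(685,487),tf(427,192));T("bFR",sf(133,578),tf(315,537))
T("lRL",sc(340,53),tc(85,222));T("lRR",sc(710,218),tc(545,62));T("lFL",sc(70,142),tc(162,548));T("lFR",sc(455,345),tc(655,383))
T("barL",sc(208,125),tc(290,445));T("barR",sc(350,192),tc(470,383))
T("handleEnd",sf(710,283),tf(355,90));T("armtop",sf(550,145),tf(348,192))
T("botA",sf(461,75),tf(140,130)); T("botB",sf(277,530),tf(410,482))
d=P["bRL"]+P["bRR"]-P["bFL"]-P["bFR"]; print("board yaw",np.arctan2(d[1],d[0]), np.linalg.norm(d)/2)
d=P["lRL"]-P["lRR"]; print("lid yaw",np.arctan2(-d[0],d[1]),np.linalg.norm(d))
d=P["barL"]-P["barR"]; print("bar yaw",np.arctan2(-d[0],d[1]),np.linalg.norm(d))
# case bottom front corners on bench, side
for p,z in((sc(457,497),0),(sc(85,288),0),(sc(455,415),.055),(sc(75,210),.055)): print("case",plane(s,p,z).round(4))
for p in((tc(660,395)),(tc(195,555))): print("case top rim",plane(t,p,.055).round(4))
for p in ((190,370),(215,357),(445,500),(470,497)): pass
# stops: nest from corners mid
for a,b in (((195,362),(198,412)),((355,350),(232,312)),((222,455),(262,437)),((380,432),(297,335))): 
    print("stop",tri(s,sf(*a),t,tf(*b)))
```

```text
bFL [ 0.4889 -0.1616  0.0135] err 0.0018
bRL [ 0.7042 -0.2399  0.0122] err 0.0003
bRR [ 0.6552 -0.372   0.0111] err 0.0014
bFR [ 0.4404 -0.2916  0.0134] err 0.0019
lRL [0.6494 0.3914 0.0568] err 0.0004
lRR [0.7425 0.1147 0.0618] err 0.0035
lFL [0.4543 0.3242 0.0922] err 0.0015
lFR [0.5465 0.0443 0.0972] err 0.0006
barL [0.5089 0.2429 0.1283] err 0.005
barR [0.543  0.1437 0.1301] err 0.0033
handleEnd [ 0.7108 -0.3172  0.0511] err 0.0031
armtop [ 0.6314 -0.2847  0.1459] err 0.0006
botA [ 0.6807 -0.1804  0.0771] err 0.0026
botB [ 0.4734 -0.3347  0.072 ] err 0.0001
board yaw -0.3538303911510551 0.22924223190243165
lid yaw 0.32480374899154685 0.2919517785110318
bar yaw 0.3319600557441071 0.10485430634798588
case [0.5438 0.046  0.    ]
case [0.446  0.3169 0.    ]
case [0.5441 0.044  0.055 ]
case [0.4473 0.3144 0.055 ]
case top rim [0.5432 0.0443 0.055 ]
case top rim [0.4506 0.3175 0.055 ]
stop (array([ 0.51647776, -0.21943487,  0.02292549]), np.float64(0.003415776746563482))
stop (array([ 0.57985537, -0.24438486,  0.01631882]), np.float64(0.0002478781425155387))
stop (array([ 0.50204409, -0.26050935,  0.01491975]), np.float64(0.0014251973777168266))
stop (array([ 0.56466016, -0.28453588,  0.01429542]), np.float64(0.001970729717815288))
```

```bash
cat >> h.py <<'E'
def frame(yaw,tilt=0,jaw="y",flip=None):
    # yaw: object's x heading; tilt>0: fingers lean forward (+obj x) ; jaw along object's y or x
    ex=np.array([np.cos(yaw),np.sin(yaw),0]);ey=np.array([-np.sin(yaw),np.cos(yaw),0]);ez=np.array([0,0,1.])
    a=ex*np.sin(tilt)-ez*np.cos(tilt)
    z=ey if jaw=="y" else ex*np.cos(tilt)+ez*np.sin(tilt)
    return np.stack([a,np.cross(z,a),z],1)
def plan(pos,Rt,n):
    s,Rc=st(); p=np.array(s["tcp_pos"])
    best=None
    for f in (1,-1):
        Q=Rt@np.diag([1,f,f]); rv=R.from_matrix(Rc.T@Q).as_rotvec()
        if best is None or np.linalg.norm(rv)<np.linalg.norm(best): best=rv
    d=np.array(pos)-p
    print("dist",np.linalg.norm(d).round(4),"world d",d.round(4),"turn",best.round(3))
    for i in range(n):
        Ri=Rc@R.from_rotvec(best*i/n).as_matrix()
        print(i,"t",(Ri.T@d/n*100).round(2),"r",(best/n).round(3))
E
python3 - <<'E'
from h import *
y=.332
plan([.525,.192,.20],frame(y,0,"x"),12)
E
```

```text
t 0.2 tcp [ 0.152  -0.5023  0.231 ]
[[-0.     0.957  0.29 ]
 [ 0.001  0.29  -0.957]
 [-1.     0.    -0.001]]
q [-1.416  0.291 -0.154  1.127  0.     1.432] F [-0.3 -0.3  0.6] w 1.003
dist 0.7887 world d [ 0.373   0.6943 -0.031 ] turn [ 1.533e+00 -1.000e-03  0.000e+00]
0 t [ 0.26  4.65 -4.64] r [ 0.128 -0.     0.   ]
1 t [ 0.26  4.02 -5.19] r [ 0.128 -0.     0.   ]
2 t [ 0.26  3.33 -5.66] r [ 0.128 -0.     0.   ]
3 t [ 0.26  2.58 -6.04] r [ 0.128 -0.     0.   ]
4 t [ 0.26  1.79 -6.32] r [ 0.128 -0.     0.   ]
5 t [ 0.26  0.97 -6.5 ] r [ 0.128 -0.     0.   ]
6 t [ 0.26  0.13 -6.57] r [ 0.128 -0.     0.   ]
7 t [ 0.26 -0.7  -6.53] r [ 0.128 -0.     0.   ]
8 t [ 0.26 -1.53 -6.39] r [ 0.128 -0.     0.   ]
9 t [ 0.26 -2.33 -6.14] r [ 0.128 -0.     0.   ]
10 t [ 0.26 -3.09 -5.79] r [ 0.128 -0.     0.   ]
11 t [ 0.26 -3.81 -5.35] r [ 0.128 -0.     0.   ]
```

```bash
python3 - <<'E'
import re
t=open("h.py").read()
t=t.replace("def plan(pos,Rt,n):","def plan(pos,Rt,n,other=False):").replace("    d=np.array(pos)-p\n","    if other: best=R.from_matrix(Rc.T@Rt@np.diag([1,-1,-1]) if np.allclose(R.from_matrix(Rc.T@Rt).as_rotvec(),best) else Rc.T@Rt).as_rotvec()\n    d=np.array(pos)-p\n")
open("h.py","w").write(t)
E
python3 - <<'E'
from h import *
y=.332
plan([.525,.192,.20],frame(y,0,"x"),16,True)
E
```

```text
t 0.2 tcp [ 0.152  -0.5023  0.231 ]
[[-0.     0.957  0.29 ]
 [ 0.001  0.29  -0.957]
 [-1.     0.    -0.001]]
q [-1.416  0.291 -0.154  1.127  0.     1.432] F [-0.3 -0.3  0.6] w 1.003
dist 0.7887 world d [ 0.373   0.6943 -0.031 ] turn [-1.609e+00 -0.000e+00 -1.000e-03]
0 t [ 0.2   3.49 -3.48] r [-0.101 -0.    -0.   ]
1 t [ 0.2   3.82 -3.11] r [-0.101 -0.    -0.   ]
2 t [ 0.2   4.11 -2.71] r [-0.101 -0.    -0.   ]
3 t [ 0.2   4.36 -2.28] r [-0.101 -0.    -0.   ]
4 t [ 0.2   4.57 -1.84] r [-0.101 -0.    -0.   ]
5 t [ 0.2   4.73 -1.37] r [-0.101 -0.    -0.   ]
6 t [ 0.2   4.85 -0.88] r [-0.101 -0.    -0.   ]
7 t [ 0.19  4.91 -0.39] r [-0.101 -0.    -0.   ]
8 t [0.19 4.92 0.1 ] r [-0.101 -0.    -0.   ]
9 t [0.19 4.89 0.59] r [-0.101 -0.    -0.   ]
10 t [0.19 4.81 1.08] r [-0.101 -0.    -0.   ]
11 t [0.19 4.67 1.56] r [-0.101 -0.    -0.   ]
12 t [0.19 4.49 2.02] r [-0.101 -0.    -0.   ]
13 t [0.19 4.27 2.46] r [-0.101 -0.    -0.   ]
14 t [0.19 4.   2.88] r [-0.101 -0.    -0.   ]
15 t [0.19 3.69 3.26] r [-0.101 -0.    -0.   ]
```

```bash
python3 -m crank '[{"tx":0.1,"ty":3.5,"tz":-3.5,"rx":-0.1,"claw":0.2},{"ty":3.8,"tz":-3.1,"rx":-0.1,"claw":0.2},{"ty":4.1,"tz":-2.7,"rx":-0.1,"claw":0.2},{"ty":4.4,"tz":-2.3,"rx":-0.1,"claw":0.2},{"ty":4.6,"tz":-1.8,"rx":-0.1,"claw":0.2},{"ty":4.7,"tz":-1.4,"rx":-0.1,"claw":0.2},{"ty":4.8,"tz":-0.9,"rx":-0.1,"claw":0.2},{"ty":4.9,"tz":-0.4,"rx":-0.1,"claw":0.2},{"ty":4.9,"tz":0.1,"rx":-0.1,"claw":0.2},{"ty":4.9,"tz":0.6,"rx":-0.1,"claw":0.2},{"ty":4.8,"tz":1.1,"rx":-0.1,"claw":0.2},{"ty":4.7,"tz":1.6,"rx":-0.1,"claw":0.2}]'
python3 - <<'E'
from h import *
plan([.525,.192,.20],frame(.332,0,"x"),8)
E
```

```text
t 0.2 tcp [ 0.152  -0.5023  0.231 ]
[[-0.     0.957  0.29 ]
 [ 0.001  0.29  -0.957]
 [-1.     0.    -0.001]]
q [-1.416  0.291 -0.154  1.127  0.     1.432] F [-0.3 -0.3  0.6] w 1.003
dist 0.7887 world d [ 0.373   0.6943 -0.031 ] turn [ 1.533e+00 -1.000e-03  0.000e+00]
0 t [ 0.39  6.98 -6.96] r [ 0.192 -0.     0.   ]
1 t [ 0.39  5.52 -8.16] r [ 0.192 -0.     0.   ]
2 t [ 0.39  3.87 -9.06] r [ 0.192 -0.     0.   ]
3 t [ 0.39  2.07 -9.63] r [ 0.192 -0.     0.   ]
4 t [ 0.39  0.2  -9.85] r [ 0.192 -0.     0.   ]
5 t [ 0.39 -1.68 -9.71] r [ 0.192 -0.     0.   ]
6 t [ 0.39 -3.49 -9.21] r [ 0.192 -0.     0.   ]
7 t [ 0.39 -5.18 -8.38] r [ 0.192 -0.     0.   ]$[0]: bad value
```

```bash
python3 -m crank '[{"rx":-0.1,"ry":0,"rz":0,"tx":0.1,"ty":3.5,"tz":-3.5,"claw":0.2},{"rx":-0.1,"ry":0,"rz":0,"tx":0,"ty":3.8,"tz":-3.1,"claw":0.2},{"rx":-0.1,"ry":0,"rz":0,"tx":0,"ty":4.1,"tz":-2.7,"claw":0.2},{"rx":-0.1,"ry":0,"rz":0,"tx":0,"ty":4.4,"tz":-2.3,"claw":0.2},{"rx":-0.1,"ry":0,"rz":0,"tx":0,"ty":4.6,"tz":-1.8,"claw":0.2},{"rx":-0.1,"ry":0,"rz":0,"tx":0,"ty":4.7,"tz":-1.4,"claw":0.2},{"rx":-0.1,"ry":0,"rz":0,"tx":0,"ty":4.8,"tz":-0.9,"claw":0.2},{"rx":-0.1,"ry":0,"rz":0,"tx":0,"ty":4.9,"tz":-0.4,"claw":0.2},{"rx":-0.1,"ry":0,"rz":0,"tx":0,"ty":4.9,"tz":0.1,"claw":0.2},{"rx":-0.1,"ry":0,"rz":0,"tx":0,"ty":4.9,"tz":0.6,"claw":0.2},{"rx":-0.1,"ry":0,"rz":0,"tx":0,"ty":4.8,"tz":1.1,"claw":0.2},{"rx":-0.1,"ry":0,"rz":0,"tx":0,"ty":4.7,"tz":1.6,"claw":0.2}]'
python3 - <<'E'
from h import *
plan([.525,.192,.20],frame(.332,0,"x"),8)
E
```

```text
time: 1.7
tcp_pos: [0.4318, 0.0356, 0.2299]
tcp_rot: [0.034, 1.567, -0.036]
ft_force: [-0.1, -1.5, 0.3]
width: 0.598
t 1.7 tcp [0.4318 0.0356 0.2299]
[[ 0.004  0.044  0.999]
 [-0.001  0.999 -0.044]
 [-1.    -0.001  0.004]]
q [-8.600e-02  1.140e-01 -3.830e-01  1.070e+00 -1.000e-03  1.529e+00] F [-0.1 -1.5  0.3] w 0.598
dist 0.1845 world d [ 0.0932  0.1564 -0.0299] turn [-0.376  0.003  0.001]
0 t [0.38 2.01 1.08] r [-0.047  0.     0.   ]
1 t [0.38 1.95 1.17] r [-0.047  0.     0.   ]
2 t [0.38 1.9  1.26] r [-0.047  0.     0.   ]
3 t [0.38 1.83 1.35] r [-0.047  0.     0.   ]
4 t [0.38 1.77 1.43] r [-0.047  0.     0.   ]
5 t [0.37 1.7  1.51] r [-0.047  0.     0.   ]
6 t [0.37 1.63 1.59] r [-0.047  0.     0.   ]
7 t [0.37 1.55 1.67] r [-0.047  0.     0.   ]
```

```bash
python3 -m crank '[{"rx":-0.094,"ry":0,"rz":0,"tx":0.7,"ty":4.0,"tz":2.2,"claw":0.2},{"rx":-0.094,"ry":0,"rz":0,"tx":0.7,"ty":3.8,"tz":2.5,"claw":0.2},{"rx":-0.094,"ry":0,"rz":0,"tx":0.7,"ty":3.5,"tz":2.9,"claw":0.2},{"rx":-0.094,"ry":0,"rz":0,"tx":0.7,"ty":3.3,"tz":3.2,"claw":0.2},{"rx":0,"ry":0,"rz":0,"tx":0,"ty":0,"tz":0,"claw":0.2}]'
python3 - <<'E'
from h import *
plan([.525,.192,.11],frame(.332,0,"x"),2)
s=cam("side");t=cam("top")
crop(s,125,60,285,210,5,"pics/s1.png"); crop(t,90,135,250,255,5,"pics/t1.png")
E
```

```text
time: 2.33
tcp_pos: [0.5281, 0.2016, 0.2003]
tcp_rot: [-0.276, 1.549, 0.273]
ft_force: [1.1, 0.0, 0.2]
width: 0.6
t 2.33 tcp [0.5281 0.2016 0.2003]
[[ 0.004 -0.343  0.939]
 [-0.001  0.939  0.343]
 [-1.    -0.003  0.003]]
q [ 0.237  0.382 -0.104  1.081 -0.002  1.457] F [1.1 0.  0.2] w 0.6
dist 0.0908 world d [-0.0031 -0.0096 -0.0903] turn [0.018 0.004 0.003]
0 t [ 4.51 -0.38 -0.32] r [0.009 0.002 0.001]
1 t [ 4.51 -0.39 -0.31] r [0.009 0.002 0.001]
```

View pics/s1.png

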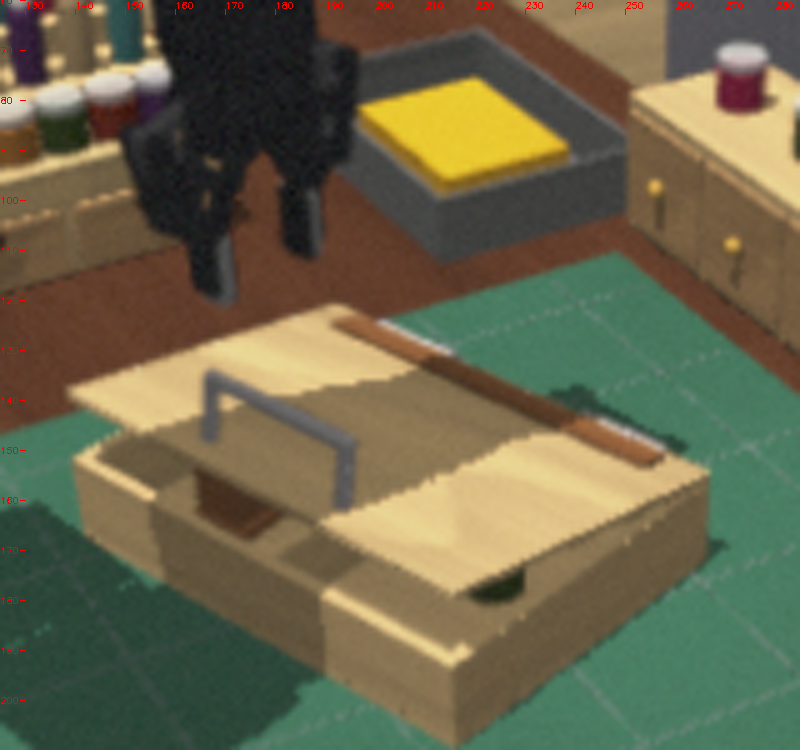

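View pics/t1.png

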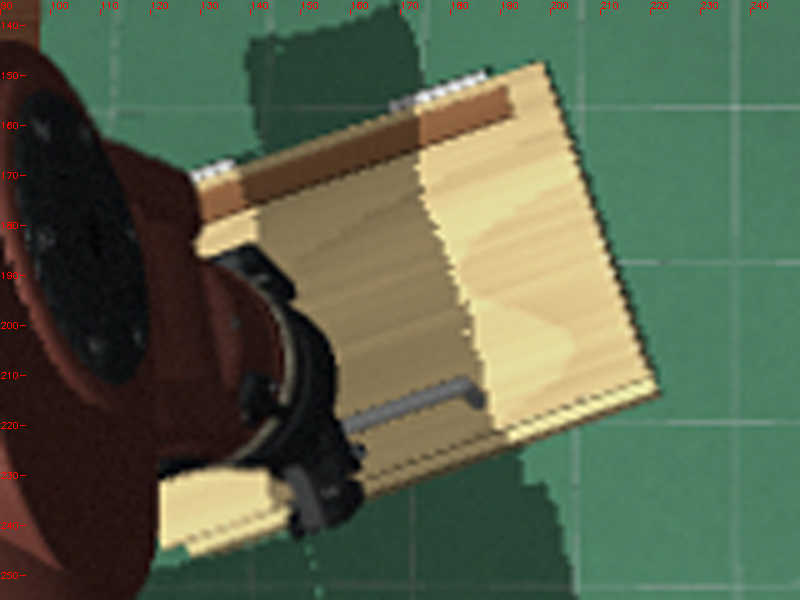

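Side view: the open fingertips are at about (168,121) and (187,111), above the bar at (180,141). I'll check the camera bias against the TCP.

Run:
```python
from h import *
import pickle
s,t=pickle.load(open("c0.pkl","rb"))
st()
print("proj tcp side crop px",((proj(s,[.5281,.2016,.205])-[125,60]+.4)*5).round(0), "fingers", [((proj(s,np.array([.5281,.2016,.205])+k*np.array([.939,.343,0]))-[125,60]+.4)*5).round(0) for k in(-.0255,.0255)])
for P in ([.525,.192,.1285],[.5089,.2429,.1283],[.543,.1437,.1301]): print("bar",((proj(s,P)-[125,60]+.4)*5).round(0),((proj(t,P)-[90,135]+.4)*5).round(0))
```

```text
t 2.42 tcp [0.5271 0.1994 0.2009]
[[ 0.004 -0.34   0.941]
 [-0.002  0.941  0.34 ]
 [-1.    -0.003  0.003]]
q [ 0.234  0.379 -0.107  1.081 -0.003  1.458] F [ 0.2 -0.3 -0.1] w 0.607
proj tcp side crop px [265. 270.] fingers [array([228., 290.]), array([302., 250.])]
bar [281. 410.] [381. 419.]
bar [213. 375.] [288. 449.]
bar [353. 442.] [469. 386.]
```

```bash
python3 -m crank '[{"rx":0.01,"ry":0,"rz":0,"tx":4.5,"ty":-0.6,"tz":-0.4,"claw":0.2},{"rx":0,"ry":0,"rz":0,"tx":4.5,"ty":0,"tz":0,"claw":0.2},{"rx":0,"ry":0,"rz":0,"tx":0,"ty":0,"tz":0,"claw":0.2}]'
python3 - <<'E'
from h import *
plan([.525,.192,.11],frame(.332,0,"x"),1)
s=cam("side")
crop(s,125,60,285,210,5,"pics/s2.png")
E
```

```text
time: 2.8
tcp_pos: [0.5255, 0.1894, 0.111]
tcp_rot: [-0.262, 1.549, 0.257]
ft_force: [0.4, 0.6, 0.1]
width: 0.6
t 2.8 tcp [0.5255 0.1894 0.111 ]
[[ 0.006 -0.325  0.946]
 [-0.002  0.946  0.325]
 [-1.    -0.004  0.005]]
q [ 0.217  0.444 -0.26   0.861 -0.003  1.456] F [0.4 0.6 0.1] w 0.6
dist 0.0028 world d [-0.0005  0.0026 -0.001 ] turn [-0.001  0.005  0.004]
0 t [0.1  0.26 0.03] r [-0.001  0.005  0.004]
```

View pics/s2.png

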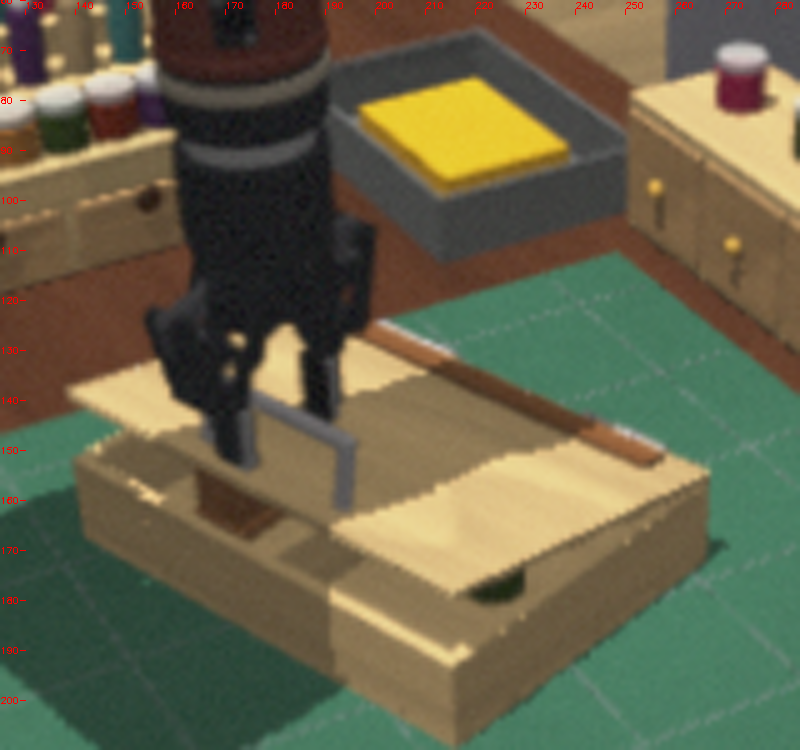

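The fingers straddle the bar, front finger at about (172,152) and rear at (189,143). Closing.

```bash
python3 -m crank '[{"rx":0,"ry":0,"rz":0,"tx":0,"ty":0,"tz":0,"claw":-1},{"rx":0,"ry":0,"rz":0,"tx":0,"ty":0,"tz":0,"claw":-1},{"rx":0,"ry":0,"rz":0,"tx":0,"ty":0,"tz":0,"claw":-1},{"rx":0,"ry":0,"rz":0,"tx":0,"ty":0,"tz":0,"claw":-1}]' 30
python3 - <<'E'
from h import *
s,Rc=st(); g=np.array(s["tcp_pos"])-.019*Rc[:,0]; print("grasp",g)
ex=np.array([.9454,.3259,0])
# arc: bar relative hinge, start measured theta from z
r=np.hypot(.19,.042)
ph0=np.arcsin((g[2]-.055)/r); print("theta",ph0-.2175)
H=g+ex*r*np.cos(ph0); print("hinge",H)
N=10; ph1=1.0472+.2175+0.0
for i in range(N+1):
    ph=ph0+(ph1-ph0)*i/N; Pt=np.array([-r*np.cos(ph),r*np.sin(ph)]); 
    if i: print(i,"dx",((Pt-o)[0]*100).round(2),"dz",((Pt-o)[1]*100).round(2))
    o=Pt
E
```

```text
time: 3.35
tcp_pos: [0.5285, 0.1894, 0.1179]
tcp_rot: [-0.261, 1.542, 0.256]
ft_force: [1.6, 0.2, -4.4]
width: 0.099
t 3.35 tcp [0.5285 0.1894 0.1179]
[[ 0.014 -0.324  0.946]
 [-0.001  0.946  0.324]
 [-1.    -0.005  0.013]]
q [ 0.216  0.436 -0.253  0.869 -0.004  1.456] F [ 1.6  0.2 -4.4] w 0.099
grasp [0.52823877 0.1894544  0.13685184]
theta 0.2166556006482229
hinge [0.69513408 0.24698685 0.13685184]
1 dx 0.74 dz 1.44
2 dx 0.86 dz 1.37
3 dx 0.97 dz 1.29
4 dx 1.07 dz 1.21
5 dx 1.17 dz 1.12
6 dx 1.26 dz 1.02
7 dx 1.34 dz 0.91
8 dx 1.41 dz 0.79
9 dx 1.47 dz 0.67
10 dx 1.52 dz 0.55
```

```bash
python3 -m crank '[{"rx":0,"ry":0,"rz":0,"tx":-1.4,"ty":0,"tz":0.7,"claw":-1},{"rx":0,"ry":0,"rz":0,"tx":-1.4,"ty":0,"tz":0.9,"claw":-1},{"rx":0,"ry":0,"rz":0,"tx":-1.3,"ty":0,"tz":1.0,"claw":-1},{"rx":0,"ry":0,"rz":0,"tx":-1.2,"ty":0,"tz":1.1,"claw":-1},{"rx":0,"ry":0,"rz":0,"tx":-1.1,"ty":0,"tz":1.2,"claw":-1},{"rx":0,"ry":0,"rz":0,"tx":-1.0,"ty":0,"tz":1.3,"claw":-1},{"rx":0,"ry":0,"rz":0,"tx":-0.9,"ty":0,"tz":1.3,"claw":-1}]'
python3 - <<'E'
from h import *
s,Rc=st(); g=np.array(s["tcp_pos"])-.019*Rc[:,0]; print("grasp",g)
h=np.array([.6955,.249]);ex=np.array([.9454,.3259]); d=(h-g[:2])@ex; print(d,g[2]-.055,np.hypot(d,g[2]-.055),"theta",np.arctan2(g[2]-.055,d)-.2175)
S=cam("side")
crop(S,125,60,285,210,5,"pics/s3.png")
E
```

```text
time: 4.22
tcp_pos: [0.5891, 0.2107, 0.2012]
tcp_rot: [-0.267, 1.565, 0.253]
ft_force: [-6.0, -3.7, 0.1]
width: 0.102
t 4.22 tcp [0.5891 0.2107 0.2012]
[[-0.008 -0.325  0.946]
 [-0.01   0.946  0.325]
 [-1.    -0.007 -0.011]]
q [ 0.231  0.51   0.101  1.172 -0.008  1.471] F [-6.  -3.7  0.1] w 0.102
grasp [0.5892796  0.21088145 0.2202421 ]
0.112843600661797 0.1652421019882454 0.20009655289337896 theta 0.75414025265176
```

View pics/s3.png

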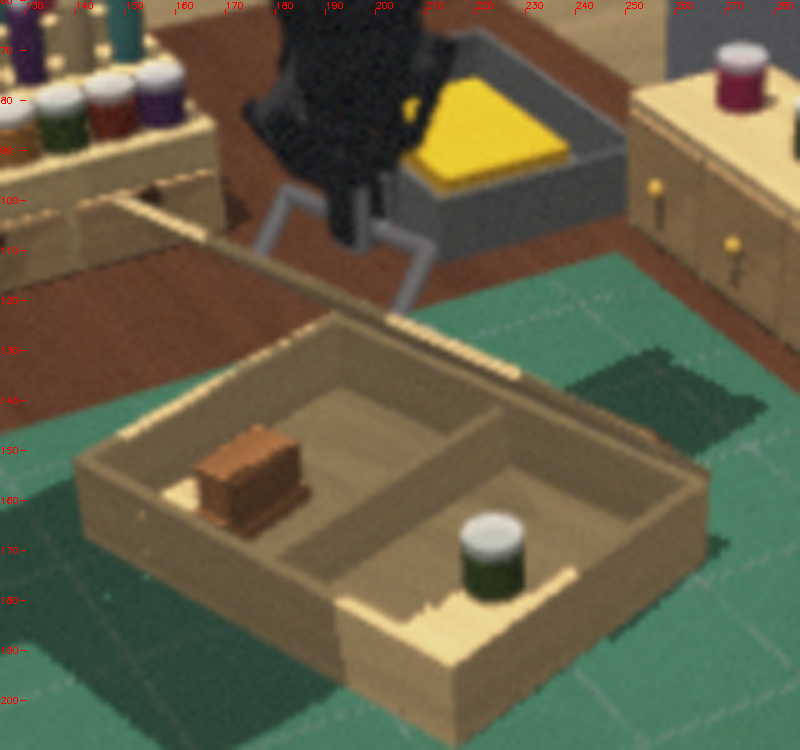

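The case is open: the plinth is at about (174,156) in the left compartment and the pot at (223,171) in the right. Finishing the arc.

```bash
python3 -m crank '[{"rx":0,"ry":0,"rz":0,"tx":-0.7,"ty":0,"tz":1.3,"claw":-1},{"rx":0,"ry":0,"rz":0,"tx":-0.6,"ty":0,"tz":1.4,"claw":-1},{"rx":0,"ry":0,"rz":0,"tx":-0.4,"ty":0,"tz":1.4,"claw":-1},{"rx":0,"ry":0,"rz":0,"tx":-0.3,"ty":0,"tz":1.4,"claw":-1},{"rx":0,"ry":0,"rz":0,"tx":0,"ty":0,"tz":0,"claw":-1}]'
python3 - <<'E'
from h import *
s,Rc=st(); g=np.array(s["tcp_pos"])-.019*Rc[:,0]; print("grasp",g)
h=np.array([.6955,.249]);ex=np.array([.9454,.3259]); d=(h-g[:2])@ex; print(d,g[2]-.055,np.hypot(d,g[2]-.055),"theta",np.arctan2(g[2]-.055,d)-.2175)
S=cam("side")
crop(S,125,40,285,190,5,"pics/s4.png")
E
```

```text
time: 4.9
tcp_pos: [0.6394, 0.2283, 0.2288]
tcp_rot: [-0.269, 1.568, 0.252]
ft_force: [4.7, 0.8, -10.8]
width: 0.104
t 4.9 tcp [0.6394 0.2283 0.2288]
[[-0.011 -0.325  0.945]
 [-0.013  0.946  0.325]
 [-1.    -0.009 -0.014]]
q [ 0.24   0.614  0.35   1.321 -0.01   1.479] F [  4.7   0.8 -10.8] w 0.104
grasp [0.63956581 0.22854003 0.2478168 ]
0.05954808494894102 0.19281680012636648 0.2018026085858591 theta 1.0537561930759551
```

View pics/s4.png

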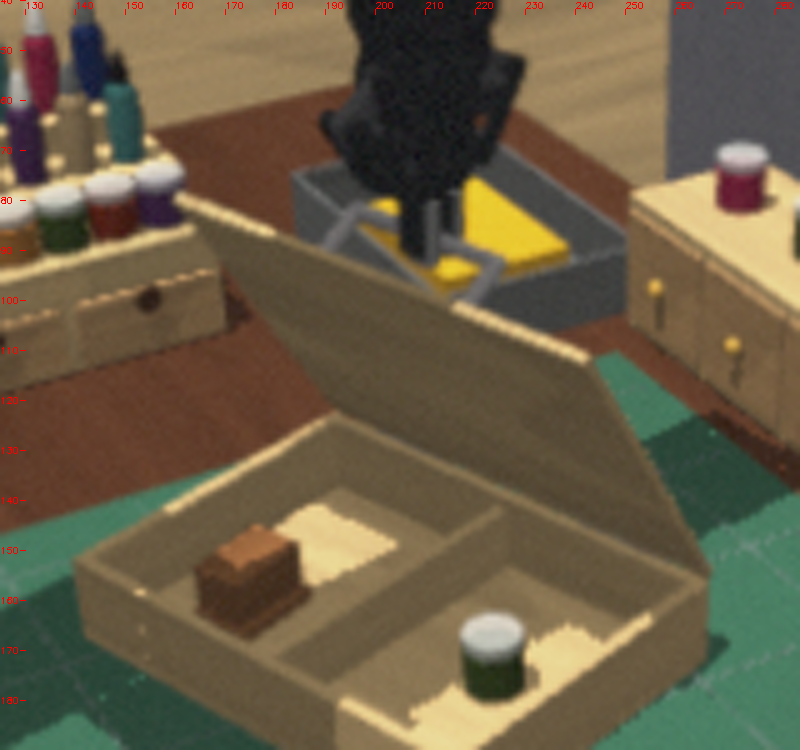

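Lid is near 60°. Releasing with a small opening, so the front finger doesn't push the lid.

```bash
python3 -m crank '[{"rx":0,"ry":0,"rz":0,"tx":0.3,"ty":0,"tz":0,"claw":-1},{"rx":0,"ry":0,"rz":0,"tx":0,"ty":0,"tz":0,"claw":-0.4},{"rx":0,"ry":0,"rz":0,"tx":0,"ty":0,"tz":0,"claw":-0.4}]'
python3 - <<'E'
from h import *
st()
S=cam("side")
crop(S,125,40,285,190,5,"pics/s5.png")
E
```

```text
time: 5.32
tcp_pos: [0.6391, 0.2283, 0.2291]
tcp_rot: [-0.269, 1.564, 0.252]
ft_force: [-0.2, 0.6, -0.0]
width: 0.301
t 5.33 tcp [0.6391 0.2283 0.2291]
[[-0.007 -0.326  0.945]
 [-0.012  0.945  0.326]
 [-1.    -0.009 -0.01 ]]
q [ 0.24   0.609  0.343  1.314 -0.01   1.479] F [-0.2  0.6 -0. ] w 0.301
```

View pics/s5.png

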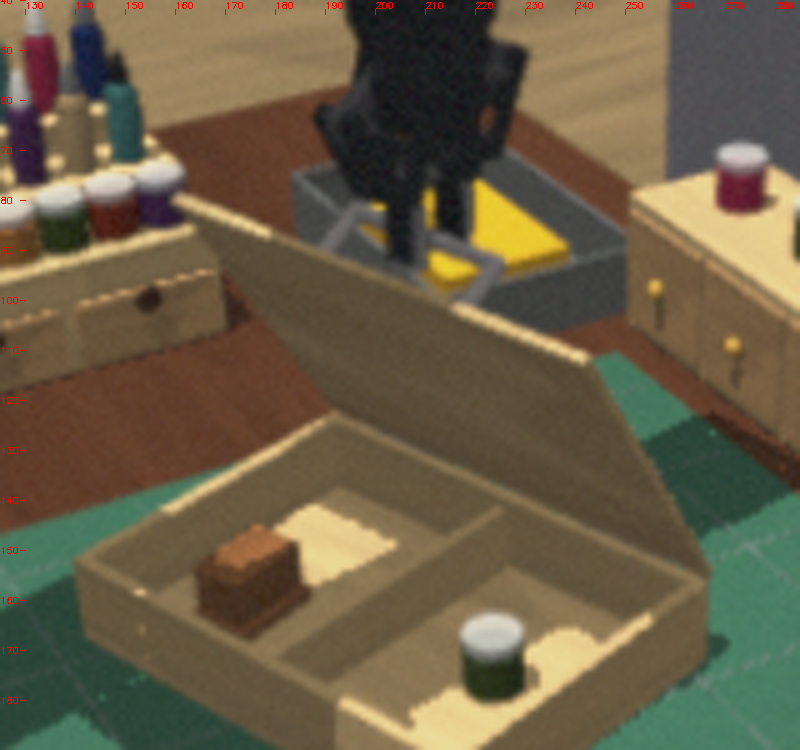

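Free of the bar: wrist force is 0 and the fingers stand either side of it. Retreating upward, then back and clear while time runs for the hold check.

```bash
python3 -m crank '[{"rx":0,"ry":0,"rz":0,"tx":-2,"ty":0,"tz":0,"claw":-0.4},{"rx":0,"ry":0,"rz":0,"tx":-3.0,"ty":0,"tz":0,"claw":-0.4},{"rx":0,"ry":0,"rz":0,"tx":-3,"ty":0,"tz":0,"claw":-0.4},{"rx":0,"ry":0,"rz":0,"tx":-1,"ty":0,"tz":-4,"claw":-0.2},{"rx":0,"ry":0,"rz":0,"tx":0,"ty":0,"tz":-5,"claw":0.2},{"rx":0,"ry":0,"rz":0,"tx":0,"ty":-2,"tz":-5,"claw":0.4},{"rx":0,"ry":0,"rz":0,"tx":0,"ty":-4,"tz":-5,"claw":0.4},{"rx":0,"ry":0,"rz":0,"tx":0,"ty":-5,"tz":-4,"claw":0.4},{"rx":0,"ry":0,"rz":0,"tx":0,"ty":0,"tz":0,"claw":0.4}]'
python3 - <<'E'
from h import *
import pickle
st()
s=cam("side");t=cam("top"); pickle.dump((s,t),open("c1.pkl","wb"))
crop(s,125,60,285,210,5,"pics/s6.png"); crop(t,90,125,250,255,5,"pics/t6.png")
E
```

```text
time: 6.5
tcp_pos: [0.4551, 0.0507, 0.3213]
tcp_rot: [-0.27, 1.565, 0.252]
ft_force: [0.1, 0.2, 0.1]
width: 0.701
t 6.5 tcp [0.4551 0.0507 0.3213]
[[-0.008 -0.326  0.945]
 [-0.013  0.945  0.326]
 [-1.    -0.009 -0.012]]
q [-0.04   0.133 -0.119  1.325 -0.013  1.199] F [0.1 0.2 0.1] w 0.701
```

View pics/s6.png

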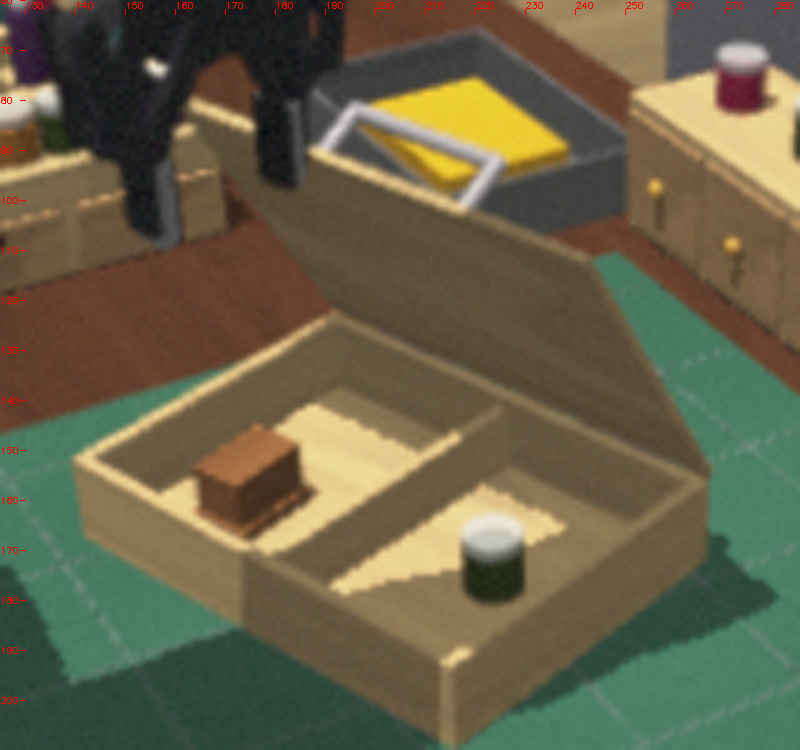

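View pics/t6.png

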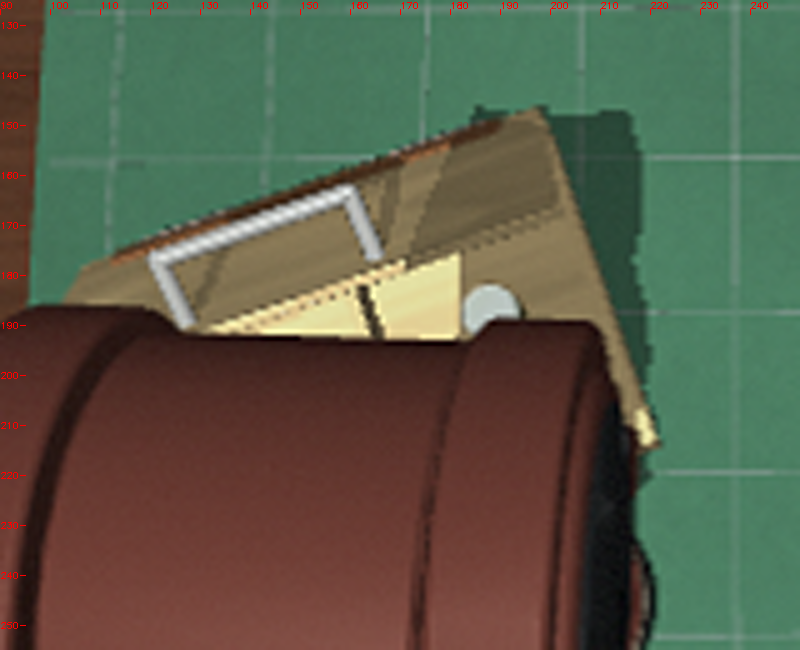

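Lid still stands; the bar is at (198,83)–(225,92) in the side view, as before. The arm hides the plinth in the top view, so I'm moving aside.

```bash
python3 -m crank '[{"rx":0,"ry":0,"rz":0,"tx":0,"ty":-4.5,"tz":-3,"claw":0.4},{"rx":0,"ry":0,"rz":0,"tx":0,"ty":-4.5,"tz":-3,"claw":0.4},{"rx":0,"ry":0,"rz":0,"tx":0,"ty":-4.5,"tz":-3,"claw":0.4},{"rx":0,"ry":0,"rz":0,"tx":0,"ty":-4.5,"tz":-3,"claw":0.4},{"rx":0,"ry":0,"rz":0,"tx":0,"ty":0,"tz":0,"claw":0.4}]'
python3 - <<'E'
from h import *
import pickle
st()
s=cam("side");t=cam("top"); pickle.dump((s,t),open("c1.pkl","wb"))
crop(s,125,60,285,210,5,"pics/s7.png"); crop(t,90,125,250,255,5,"pics/t7.png")
E
```

```text
time: 7.22
tcp_pos: [0.4068, -0.1574, 0.3224]
tcp_rot: [-0.279, 1.562, 0.266]
ft_force: [-0.1, 0.9, -0.1]
width: 0.702
t 7.22 tcp [ 0.4068 -0.1574  0.3224]
[[-0.007 -0.34   0.94 ]
 [-0.01   0.94   0.34 ]
 [-1.    -0.007 -0.01 ]]
q [-0.528  0.085 -0.172  1.315 -0.012  0.696] F [-0.1  0.9 -0.1] w 0.702
```

View pics/s7.png

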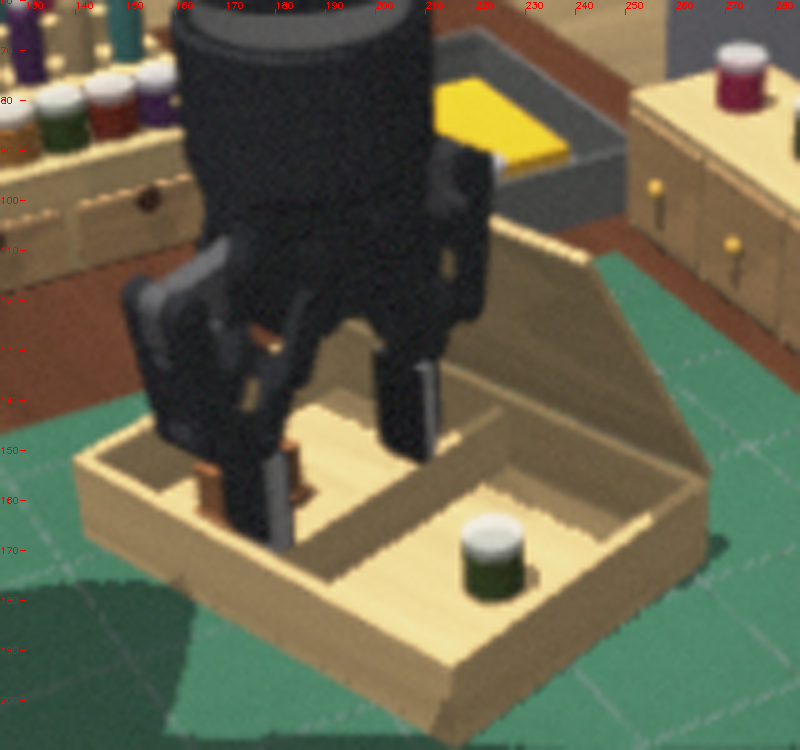

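View pics/t7.png

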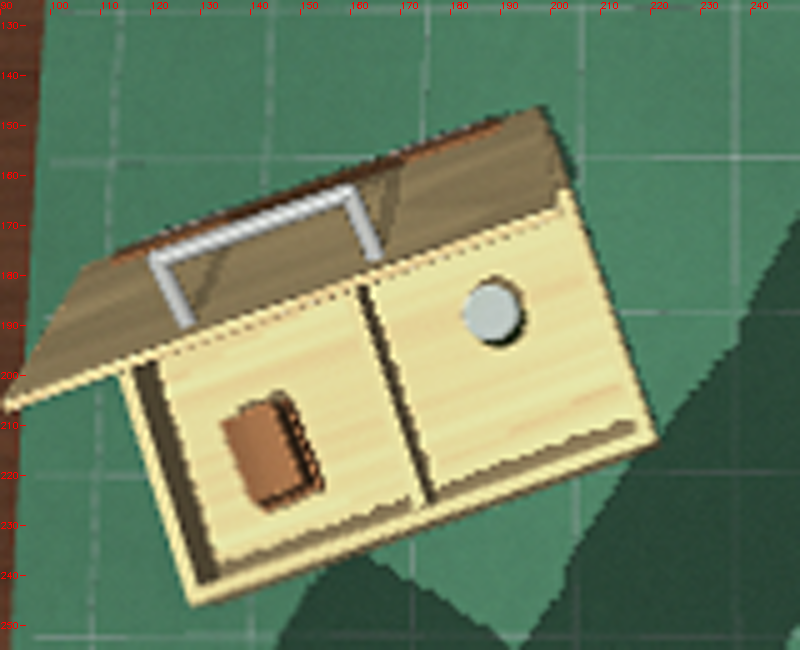

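Top view: plinth top face corners are at (134,209), (144,204), (152,222), (142,227). The pot is at (188,187). The lid edge runs (91,206)–(202,167). Triangulating the plinth and the lid edge.

Run:
```python
from h import *
import pickle
s,t=pickle.load(open("c1.pkl","rb"))
sc=lambda x,y:(125+x/5-.4,60+y/5-.4); tc=lambda x,y:(90+x/5-.4,125+y/5-.4)
Q=[]
for n,a,b in (("FL",(195,468),(262,510)),("RL",(258,425),(220,422)),("RR",(300,452),(272,399)),("FR",(237,490),(310,485))):
    p,e=tri(s,sc(*a),t,tc(*b)); Q.append(p); print(n,p.round(4),round(e,4))
Q=np.array(Q); print("mean",Q.mean(0)); d=Q[1]+Q[2]-Q[0]-Q[3]; print("yaw",np.arctan2(d[1],d[0]),np.linalg.norm(d)/2); d=Q[0]+Q[1]-Q[2]-Q[3]; print("yaw2",np.arctan2(-d[0],d[1]),np.linalg.norm(d)/2)
# mask method, top view: brown top-face
hsv=cv2.cvtColor(t["color"],cv2.COLOR_RGB2HSV)
for (c,nm,box,zz) in((t,"top",(130,200,160,232),.048),(s,"side",None,0)):
    if nm=="top":
        x0,y0,x1,y1=box; im=c["color"][y0:y1,x0:x1].astype(int)
        m=((im[...,0]-im[...,2]>50)&(im[...,0]<200)&(im[...,0]>120)).astype(np.uint8)
        cs=max(cv2.findContours(m,0,2)[0],key=cv2.contourArea); r=cv2.minAreaRect(cs); bx=cv2.boxPoints(r)+[x0,y0]
        W=np.array([plane(c,p,zz) for p in bx]); print("rect",bx.round(1).tolist(),W.round(4).tolist(),"c",W.mean(0).round(4))
# lid edge
for n,a,b in (("lidL",(183,95),(5,405)),("lidR",(592,260),(560,205))):
    p,e=tri(s,sc(*a),t,tc(*b)); print(n,p.round(4),round(e,4))
```

```text
FL [0.506  0.2817 0.0476] 0.0009
RL [0.5583 0.3108 0.0426] 0.0027
RR [0.572  0.282  0.0354] 0.0043
FR [0.5203 0.2548 0.0434] 0.0024
mean [0.53916643 0.28231747 0.04227551]
yaw 0.4967095270946739 0.05947097788659733
yaw2 0.4666737913037283 0.031658111377756565
rect [[132.5, 207.8], [145.4, 202.3], [154.2, 222.9], [141.3, 228.4]] [[0.5627, 0.312, 0.048], [0.5791, 0.2735, 0.048], [0.5173, 0.2451, 0.048], [0.501, 0.2833, 0.048]] c [0.54   0.2784 0.048 ]
lidL [0.5506 0.3554 0.2341] 0.0
lidR [0.6477 0.0824 0.2323] 0.0033
```

Run:
```python
from h import *
import pickle
s,t=pickle.load(open("c1.pkl","rb"))
sc=lambda x,y:(125+x/5-.4,60+y/5-.4); tc=lambda x,y:(90+x/5-.4,125+y/5-.4)
a=np.array([plane(s,sc(*p),.048) for p in((195,468),(258,425),(300,452),(237,490))]);b=np.array([plane(t,tc(*p),.048) for p in((262,510),(220,422),(272,399),(310,485))])
for Q in(a,b):
    d=Q[1]+Q[2]-Q[0]-Q[3]; e=Q[0]+Q[1]-Q[2]-Q[3]; print(Q.mean(0).round(4),np.arctan2(d[1],d[0]).round(3),np.arctan2(-e[0],e[1]).round(3),np.linalg.norm(d)/2,np.linalg.norm(e)/2)
# case check: local coords of (.54,.281)
ex=np.array([.9454,.3259]);ey=np.array([-.3259,.9454]);C=np.array([.6955,.249])-.105*ex
v=np.array([.54,.281])-C; print("in case",v@ex,v@ey)
plan([.50,.26,.16],frame(.48,.45,"y"),10)
```

```text
[0.5348 0.2747 0.048 ] 0.384 0.28 0.05097779666903583 0.03675022434728077
[0.5398 0.2801 0.048 ] 0.459 0.446 0.05805499479008084 0.03289002889730192
in case -0.031581743149999966 0.08093025000000004
t 7.33 tcp [ 0.4071 -0.1548  0.3224]
[[-0.007 -0.343  0.939]
 [-0.009  0.939  0.343]
 [-1.    -0.006 -0.009]]
q [-0.523  0.084 -0.173  1.315 -0.011  0.698] F [0.  1.1 0.8] w 0.702
dist 0.4551 world d [ 0.0929  0.4148 -0.1624] turn [ 1.414 -0.327  0.381]
0 t [1.58 3.59 2.31] r [ 0.141 -0.033  0.038]
1 t [1.79 3.81 1.73] r [ 0.141 -0.033  0.038]
2 t [1.98 3.94 1.12] r [ 0.141 -0.033  0.038]
3 t [2.16 3.98 0.49] r [ 0.141 -0.033  0.038]
4 t [ 2.32  3.91 -0.14] r [ 0.141 -0.033  0.038]
5 t [ 2.45  3.76 -0.76] r [ 0.141 -0.033  0.038]
6 t [ 2.55  3.51 -1.36] r [ 0.141 -0.033  0.038]
7 t [ 2.63  3.18 -1.92] r [ 0.141 -0.033  0.038]
8 t [ 2.67  2.77 -2.43] r [ 0.141 -0.033  0.038]
9 t [ 2.68  2.3  -2.88] r [ 0.141 -0.033  0.038]
```

Run:
```python
from h import *
F=frame(.44,.35,"y"); print(F.round(3))
plan([.503,.262,.144],F,13,True)
```

```text
[[ 0.31  -0.85  -0.426]
 [ 0.146 -0.4    0.905]
 [-0.939 -0.343  0.   ]]
t 7.33 tcp [ 0.4071 -0.1548  0.3224]
[[-0.007 -0.343  0.939]
 [-0.009  0.939  0.343]
 [-1.    -0.006 -0.009]]
q [-0.523  0.084 -0.173  1.315 -0.011  0.698] F [0.  1.1 0.8] w 0.702
dist 0.4634 world d [ 0.0959  0.4168 -0.1784] turn [-1.64  -0.303 -0.268]
0 t [1.34 2.77 1.8 ] r [-0.126 -0.023 -0.021]
1 t [1.33 2.55 2.11] r [-0.126 -0.023 -0.021]
2 t [1.33 2.29 2.38] r [-0.126 -0.023 -0.021]
3 t [1.35 2.   2.62] r [-0.126 -0.023 -0.021]
4 t [1.37 1.69 2.83] r [-0.126 -0.023 -0.021]
5 t [1.41 1.35 2.98] r [-0.126 -0.023 -0.021]
6 t [1.45 0.99 3.1 ] r [-0.126 -0.023 -0.021]
7 t [1.51 0.63 3.17] r [-0.126 -0.023 -0.021]
8 t [1.57 0.26 3.19] r [-0.126 -0.023 -0.021]
9 t [ 1.65 -0.11  3.16] r [-0.126 -0.023 -0.021]
10 t [ 1.73 -0.47  3.08] r [-0.126 -0.023 -0.021]
11 t [ 1.81 -0.81  2.96] r [-0.126 -0.023 -0.021]
12 t [ 1.9  -1.14  2.79] r [-0.126 -0.023 -0.021]
```

```bash
python3 -m crank '[{"rx":-0.126,"ry":-0.023,"rz":-0.021,"tx":1.0,"ty":2.8,"tz":1.8,"claw":0.4},{"rx":-0.126,"ry":-0.023,"rz":-0.021,"tx":1.0,"ty":2.6,"tz":2.1,"claw":0.4},{"rx":-0.126,"ry":-0.023,"rz":-0.021,"tx":1.0,"ty":2.3,"tz":2.4,"claw":0.4},{"rx":-0.126,"ry":-0.023,"rz":-0.021,"tx":1.0,"ty":2.0,"tz":2.6,"claw":0.4},{"rx":-0.126,"ry":-0.023,"rz":-0.021,"tx":1.2,"ty":1.7,"tz":2.8,"claw":0.4},{"rx":-0.126,"ry":-0.023,"rz":-0.021,"tx":1.3,"ty":1.3,"tz":3.0,"claw":0.4},{"rx":-0.126,"ry":-0.023,"rz":-0.021,"tx":1.4,"ty":1.0,"tz":3.1,"claw":0.4},{"rx":-0.126,"ry":-0.023,"rz":-0.021,"tx":1.5,"ty":0.6,"tz":3.2,"claw":0.4},{"rx":-0.126,"ry":-0.023,"rz":-0.021,"tx":1.6,"ty":0.3,"tz":3.2,"claw":0.4},{"rx":-0.126,"ry":-0.023,"rz":-0.021,"tx":1.6,"ty":-0.1,"tz":3.2,"claw":0.4},{"rx":-0.126,"ry":-0.023,"rz":-0.021,"tx":1.7,"ty":-0.5,"tz":3.1,"claw":0.4}]'
python3 - <<'E'
from h import *
plan([.503,.262,.144],frame(.44,.35,"y"),3)
E
```

```text
time: 8.7
tcp_pos: [0.4777, 0.2359, 0.1853]
tcp_rot: [-1.464, 0.793, 1.184]
ft_force: [-0.8, 0.5, 0.5]
width: 0.701
t 8.7 tcp [0.4777 0.2359 0.1853]
[[ 0.292 -0.921 -0.259]
 [ 0.112 -0.236  0.965]
 [-0.95  -0.311  0.034]]
q [ 0.311  0.103 -0.585  0.565  0.017  0.057] F [-0.8  0.5  0.5] w 0.701
dist 0.0551 world d [ 0.0253  0.0261 -0.0413] turn [-0.18  -0.026 -0.03 ]
0 t [ 1.65 -0.55  0.58] r [-0.06  -0.009 -0.01 ]
1 t [ 1.66 -0.57  0.53] r [-0.06  -0.009 -0.01 ]
2 t [ 1.67 -0.58  0.48] r [-0.06  -0.009 -0.01 ]
```

```bash
python3 -m crank '[{"rx":-0.06,"ry":-0.009,"rz":-0.01,"tx":1.65,"ty":-0.55,"tz":0.6,"claw":0.4},{"rx":-0.06,"ry":-0.009,"rz":-0.01,"tx":1.65,"ty":-0.6,"tz":0.5,"claw":0.4},{"rx":-0.06,"ry":-0.009,"rz":-0.01,"tx":1.65,"ty":-0.6,"tz":0.5,"claw":0.4},{"rx":0,"ry":0,"rz":0,"tx":0,"ty":0,"tz":0,"claw":0.4}]'
python3 - <<'E'
from h import *
plan([.503,.262,.144],frame(.44,.35,"y"),1)
plan([.543,.281,.022],frame(.44,.35,"y"),4)
s=cam("side");t=cam("top")
crop(s,125,60,285,210,5,"pics/s8.png"); crop(t,90,125,250,255,5,"pics/t8.png")
E
```

```text
time: 9.2
tcp_pos: [0.4976, 0.275, 0.1415]
tcp_rot: [-1.607, 0.64, 1.297]
ft_force: [0.3, -0.5, 0.3]
width: 0.701
t 9.2 tcp [0.4976 0.275  0.1415]
[[ 0.303 -0.841 -0.448]
 [ 0.156 -0.42   0.894]
 [-0.94  -0.341  0.003]]
q [ 0.352  0.204 -0.608  0.413  0.041 -0.105] F [ 0.3 -0.5  0.3] w 0.701
dist 0.0143 world d [ 0.0054 -0.013   0.0025] turn [ 0.022  0.012 -0.002]
0 t [-0.27  0.01 -1.4 ] r [ 0.022  0.012 -0.002]
t 9.2 tcp [0.4976 0.275  0.1415]
[[ 0.303 -0.841 -0.448]
 [ 0.156 -0.42   0.894]
 [-0.94  -0.341  0.003]]
q [ 0.352  0.204 -0.608  0.413  0.041 -0.105] F [ 0.3 -0.5  0.3] w 0.701
dist 0.128 world d [ 0.0454  0.006  -0.1195] turn [ 0.022  0.012 -0.002]
0 t [ 3.18  0.   -0.38] r [ 0.006  0.003 -0.001]
1 t [ 3.18  0.   -0.38] r [ 0.006  0.003 -0.001]
2 t [ 3.18  0.   -0.37] r [ 0.006  0.003 -0.001]
3 t [ 3.18  0.   -0.36] r [ 0.006  0.003 -0.001]
```

View pics/s8.png

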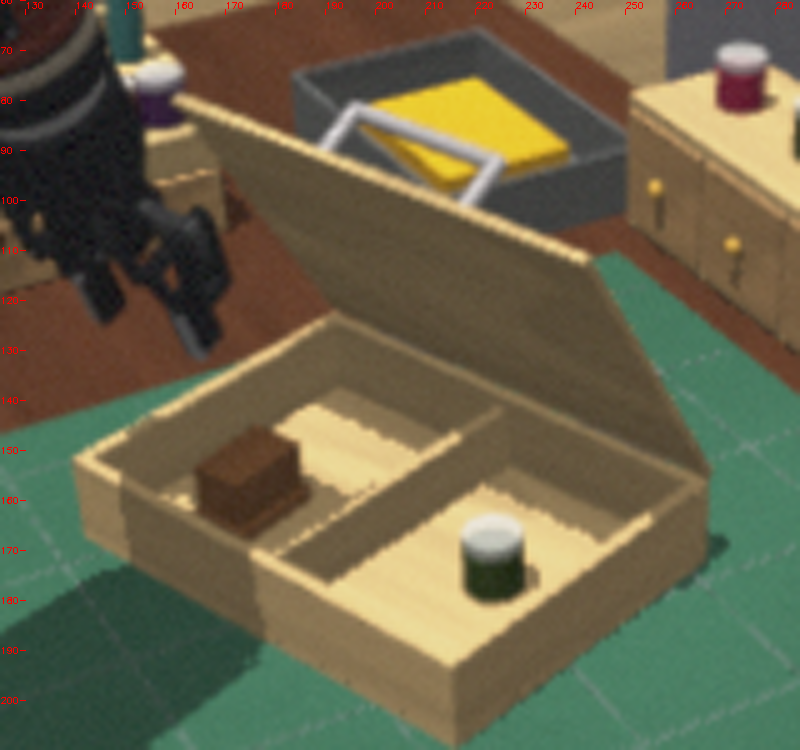

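View pics/t8.png

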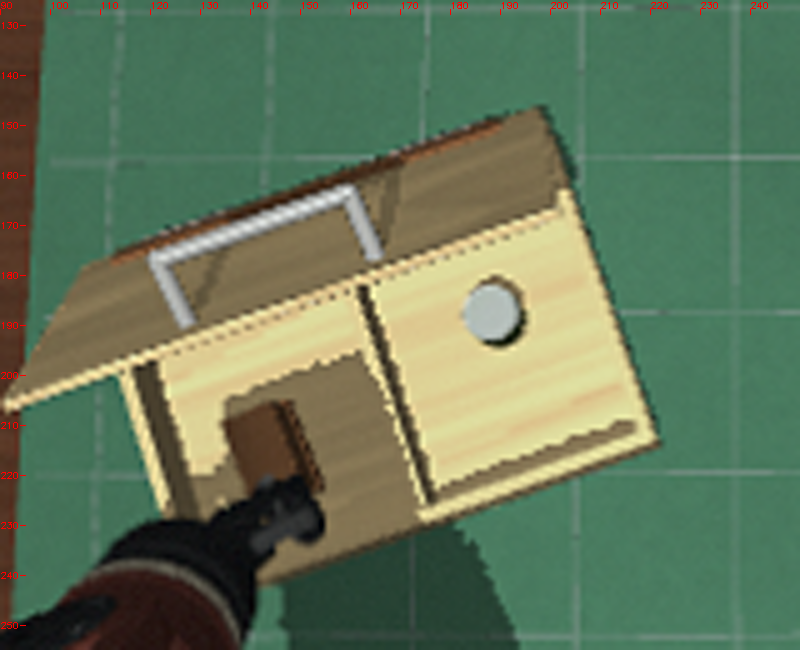

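Lid unchanged after 4 s: its edge is still at (162,79)–(243,112) in the side view. Fingertips are at (145,124) and (166,131) there. I'll check the TCP projection against them, then go in.

Run:
```python
from h import *
import pickle
s,t=pickle.load(open("c1.pkl","rb"))
S,Rc=st(); p=np.array(S["tcp_pos"])-.005*Rc[:,0]
for k in(-.03,.03):
    P=p+k*Rc[:,2]; print(((proj(s,P)-[125,60]+.4)*5).round(0),((proj(t,P)-[90,125]+.4)*5).round(0))
```

```text
t 9.3 tcp [0.4982 0.2743 0.1427]
[[ 0.305 -0.841 -0.446]
 [ 0.155 -0.419  0.895]
 [-0.94  -0.342  0.003]]
q [ 0.351  0.202 -0.608  0.414  0.041 -0.104] F [ 0.1 -0.4 -0.1] w 0.701
[208. 340.] [271. 495.]
[123. 309.] [171. 546.]
```

Run:
```python
from h import *
t=cam("top"); im=t.copy(); im["color"]=np.clip(t["color"].astype(float)*2.2,0,255).astype(np.uint8)
crop(im,110,195,175,250,10,"pics/t8z.png")
```

```text
(no output)
```

View pics/t8z.png

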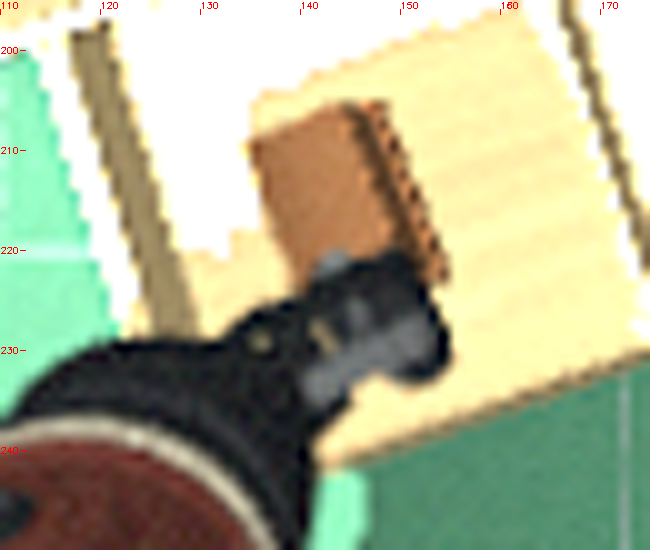

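The pad tip shows at (142,221) against a predicted (144,223), so they agree within about 2 px. Descending along the tool.

```bash
python3 -m crank '[{"rx":0.01,"ry":0.006,"rz":0,"tx":3.2,"ty":0,"tz":-0.8,"claw":0.4},{"rx":0.01,"ry":0.006,"rz":0,"tx":3.2,"ty":0,"tz":-0.5,"claw":0.4},{"rx":0,"ry":0,"rz":0,"tx":2.5,"ty":0,"tz":0,"claw":0.4},{"rx":0,"ry":0,"rz":0,"tx":0,"ty":0,"tz":0,"claw":0.4}]'
python3 - <<'E'
from h import *
plan([.543,.281,.022],frame(.44,.35,"y"),1)
s=cam("side")
crop(s,125,90,245,180,6,"pics/s9.png")
E
```

```text
time: 9.85
tcp_pos: [0.5343, 0.2771, 0.0619]
tcp_rot: [-1.597, 0.656, 1.267]
ft_force: [-0.1, -0.6, -0.3]
width: 0.696
t 9.85 tcp [0.5343 0.2771 0.0619]
[[ 0.316 -0.849 -0.422]
 [ 0.146 -0.396  0.907]
 [-0.937 -0.349 -0.001]]
q [ 0.339  0.375 -0.636  0.206  0.032 -0.091] F [-0.1 -0.6 -0.3] w 0.696
dist 0.041 world d [ 0.0087  0.0039 -0.0399] turn [-0.004 -0.003  0.006]
0 t [ 4.07  0.5  -0.  ] r [-0.004 -0.003  0.006]
```

View pics/s9.png

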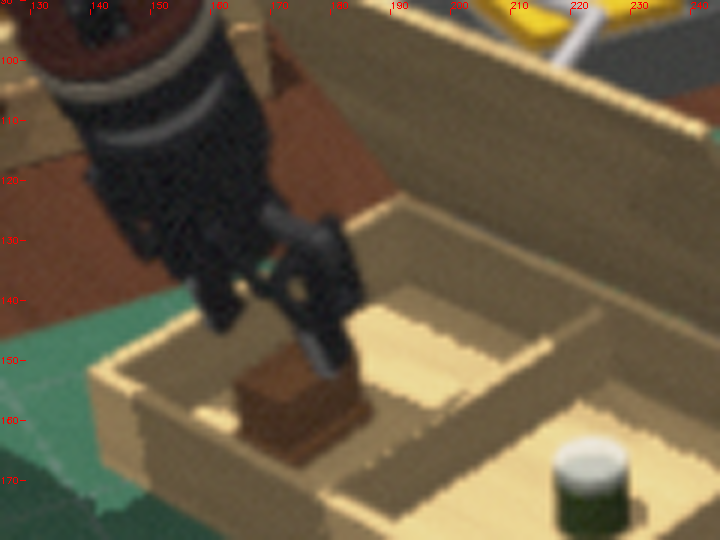

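Side view: right fingertip at (180,152), left at (162,145), plinth top centre at (174,151). Comparing them in the same camera to cancel bias.

Run:
```python
from h import *
import pickle
s,t=pickle.load(open("c1.pkl","rb"))
f=lambda x,y:(125+(x+.5)/6-.5,90+(y+.5)/6-.5)
S,Rc=st(); p=np.array(S["tcp_pos"])
for k in(-.035,0,.035):
    P=p+k*Rc[:,2]-.005*Rc[:,0]; q=proj(s,P); print("pred",((q-[125,90]+.5)*6).round(0))
print("tipmid",plane(s,f(275,351),p[2]+.005).round(4))
for q in((235,385),(310,337),(360,370),(285,411)): print("plinth top",plane(s,f(*q),.048).round(4))
print("foot right-front corner z.008",plane(s,f(298,467),.008).round(4),plane(s,f(372,412),.008).round(4))
```

```text
t 9.9 tcp [0.5347 0.2772 0.0629]
[[ 0.318 -0.849 -0.422]
 [ 0.147 -0.396  0.906]
 [-0.937 -0.35  -0.001]]
q [ 0.339  0.373 -0.636  0.206  0.033 -0.091] F [ 0.8 -0.1  0.1] w 0.701
pred [346. 358.]
pred [289. 335.]
pred [233. 313.]
tipmid [0.5219 0.2663 0.0679]
plinth top [0.5048 0.2786 0.048 ]
plinth top [0.5517 0.2978 0.048 ]
plinth top [0.5602 0.2594 0.048 ]
plinth top [0.5162 0.2467 0.048 ]
foot right-front corner z.008 [0.5227 0.256  0.008 ] [0.5722 0.2792 0.008 ]
```

```bash
python3 -m crank '[{"rx":0,"ry":0,"rz":0,"tx":2.1,"ty":0.2,"tz":0.1,"claw":0.4},{"rx":0,"ry":0,"rz":0,"tx":2.0,"ty":0.1,"tz":0,"claw":0.4},{"rx":0,"ry":0,"rz":0,"tx":0,"ty":0,"tz":0,"claw":0.4}]'
python3 - <<'E'
from h import *
plan([.545,.283,.022],frame(.44,.35,"y"),1)
s=cam("side")
crop(s,125,90,245,180,6,"pics/s10.png")
E
```

```text
time: 10.28
tcp_pos: [0.5469, 0.284, 0.0282]
tcp_rot: [-1.599, 0.649, 1.261]
ft_force: [-0.4, -1.4, 1.1]
width: 0.7
t 10.28 tcp [0.5469 0.284  0.0282]
[[ 0.323 -0.847 -0.422]
 [ 0.149 -0.395  0.907]
 [-0.935 -0.356 -0.002]]
q [ 0.344  0.451 -0.64   0.118  0.031 -0.086] F [-0.4 -1.4  1.1] w 0.7
dist 0.0066 world d [-0.0019 -0.001  -0.0062] turn [-0.004 -0.003  0.014]
0 t [ 0.5   0.42 -0.01] r [-0.004 -0.003  0.014]
```

View pics/s10.png

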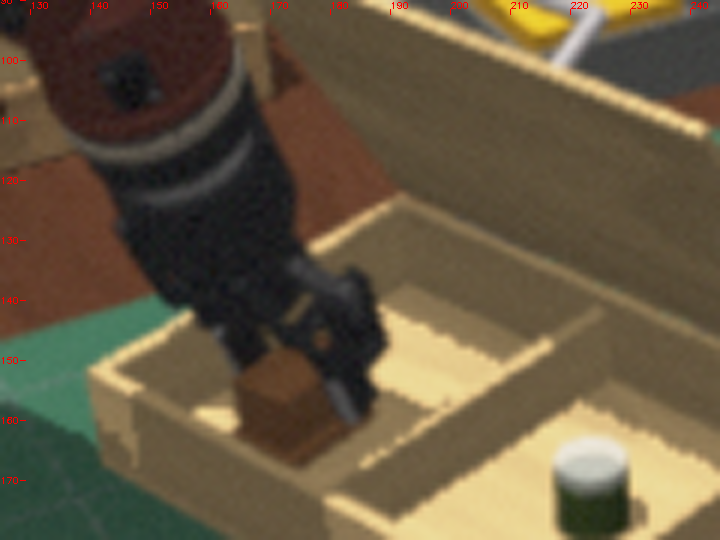

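The right finger stands beside the plinth's middle to rear at (183,158), clear of both walls. Small correction, then grip.

```bash
python3 -m crank '[{"rx":0,"ry":0,"rz":0.01,"tx":0.3,"ty":0.4,"tz":0,"claw":0.4},{"rx":0,"ry":0,"rz":0,"tx":0,"ty":0,"tz":0,"claw":-0.5},{"rx":0,"ry":0,"rz":0,"tx":0,"ty":0,"tz":0,"claw":-0.6},{"rx":0,"ry":0,"rz":0,"tx":0,"ty":0,"tz":0,"claw":-0.6},{"rx":0,"ry":0,"rz":0,"tx":0,"ty":0,"tz":0,"claw":-0.6}]' 30
python3 - <<'E'
from h import *
st()
s=cam("side")
crop(s,125,90,245,180,6,"pics/s11.png")
E
```

```text
time: 10.95
tcp_pos: [0.5455, 0.2833, 0.0279]
tcp_rot: [-1.598, 0.655, 1.265]
ft_force: [-0.4, -0.3, -1.5]
width: 0.394
t 10.95 tcp [0.5455 0.2833 0.0279]
[[ 0.318 -0.849 -0.422]
 [ 0.146 -0.396  0.907]
 [-0.937 -0.35  -0.002]]
q [ 0.344  0.451 -0.637  0.127  0.03  -0.086] F [-0.4 -0.3 -1.5] w 0.394
```

View pics/s11.png

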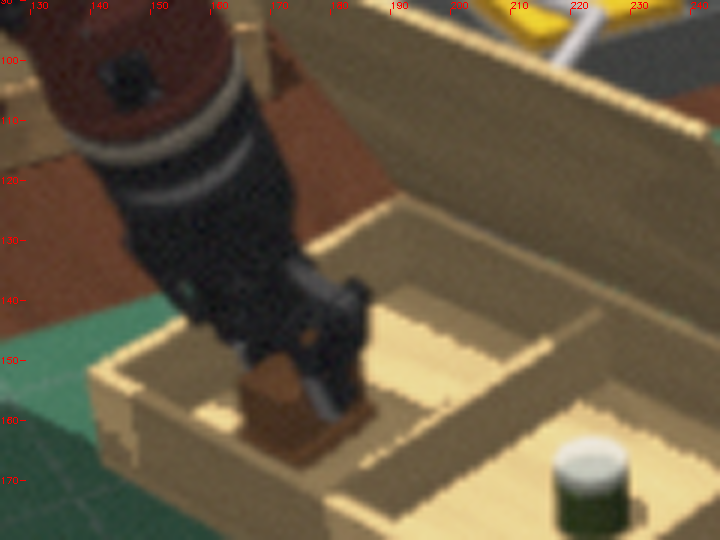

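Gripped: width is 33.5 mm, matching the 34 mm block. Lifting back along the tool axis, away from the lid.

```bash
python3 -m crank '[{"rx":0,"ry":0,"rz":0,"tx":-2,"ty":-0.3,"tz":0,"claw":-0.6},{"rx":0,"ry":0,"rz":0,"tx":-4,"ty":0,"tz":0,"claw":-0.6},{"rx":0,"ry":0,"rz":0,"tx":-5,"ty":0,"tz":0,"claw":-0.6},{"rx":0,"ry":0,"rz":0,"tx":-5,"ty":0,"tz":0,"claw":-0.6},{"rx":0,"ry":0,"rz":0,"tx":-3,"ty":0,"tz":0,"claw":-0.6}]'
python3 - <<'E'
from h import *
ex=np.array([.938,-.347])
n=np.array([.540,-.253])+.006*ex
plan([n[0]-.02,n[1]+.01,.13],frame(-.354,.35,"y"),14)
E
```

```text
time: 11.62
tcp_pos: [0.4843, 0.2553, 0.2086]
tcp_rot: [-1.596, 0.661, 1.27]
ft_force: [1.4, 0.6, -1.4]
width: 0.389
t 11.62 tcp [0.4843 0.2553 0.2086]
[[ 0.312 -0.851 -0.421]
 [ 0.144 -0.396  0.907]
 [-0.939 -0.344 -0.001]]
q [ 0.331  0.085 -0.55   0.586  0.034 -0.098] F [ 1.4  0.6 -1.4] w 0.389
dist 0.5082 world d [ 0.0413 -0.5004 -0.0786] turn [0.741 0.27  0.001]
0 t [ 0.11  1.36 -3.36] r [0.053 0.019 0.   ]
1 t [ 0.17  1.18 -3.43] r [0.053 0.019 0.   ]
2 t [ 0.24  0.99 -3.48] r [0.053 0.019 0.   ]
3 t [ 0.31  0.81 -3.53] r [0.053 0.019 0.   ]
4 t [ 0.37  0.62 -3.56] r [0.053 0.019 0.   ]
5 t [ 0.44  0.43 -3.58] r [0.053 0.019 0.   ]
6 t [ 0.51  0.24 -3.59] r [0.053 0.019 0.   ]
7 t [ 0.58  0.05 -3.58] r [0.053 0.019 0.   ]
8 t [ 0.65 -0.14 -3.57] r [0.053 0.019 0.   ]
9 t [ 0.72 -0.33 -3.54] r [0.053 0.019 0.   ]
10 t [ 0.79 -0.51 -3.51] r [0.053 0.019 0.   ]
11 t [ 0.85 -0.7  -3.46] r [0.053 0.019 0.   ]
12 t [ 0.92 -0.88 -3.4 ] r [0.053 0.019 0.   ]
13 t [ 0.98 -1.06 -3.33] r [0.053 0.019 0.   ]
```

```bash
python3 -m crank '[{"rx":0.053,"ry":0.019,"rz":0,"tx":0,"ty":1.4,"tz":-3.4,"claw":-0.6},{"rx":0.053,"ry":0.019,"rz":0,"tx":0,"ty":1.2,"tz":-3.4,"claw":-0.6},{"rx":0.053,"ry":0.019,"rz":0,"tx":0.2,"ty":1.0,"tz":-3.5,"claw":-0.6},{"rx":0.053,"ry":0.019,"rz":0,"tx":0.2,"ty":0.8,"tz":-3.5,"claw":-0.6},{"rx":0.053,"ry":0.019,"rz":0,"tx":0.4,"ty":0.6,"tz":-3.6,"claw":-0.6},{"rx":0.053,"ry":0.019,"rz":0,"tx":0.4,"ty":0.4,"tz":-3.6,"claw":-0.6},{"rx":0.053,"ry":0.019,"rz":0,"tx":0.5,"ty":0.2,"tz":-3.6,"claw":-0.6},{"rx":0.053,"ry":0.019,"rz":0,"tx":0.6,"ty":0,"tz":-3.6,"claw":-0.6},{"rx":0.053,"ry":0.019,"rz":0,"tx":0.6,"ty":-0.1,"tz":-3.6,"claw":-0.6},{"rx":0.053,"ry":0.019,"rz":0,"tx":0.7,"ty":-0.3,"tz":-3.5,"claw":-0.6},{"rx":0.053,"ry":0.019,"rz":0,"tx":0.8,"ty":-0.5,"tz":-3.4,"claw":-0.6},{"rx":0.053,"ry":0.019,"rz":0,"tx":0.8,"ty":-0.7,"tz":-3.2,"claw":-0.6}]'
python3 - <<'E'
from h import *
ex=np.array([.938,-.347])
n=np.array([.540,-.253])+.006*ex
plan([n[0],n[1],.11],frame(-.354,.35,"y"),3)
E
```

```text
time: 13.12
tcp_pos: [0.5166, -0.1827, 0.1472]
tcp_rot: [-1.195, 1.084, 0.747]
ft_force: [-0.1, 0.6, -0.7]
width: 0.389
t 13.12 tcp [ 0.5166 -0.1827  0.1472]
[[ 0.339 -0.905  0.256]
 [-0.083  0.242  0.967]
 [-0.937 -0.349  0.007]]
q [-0.534  0.158 -0.652  0.418  0.101 -0.256] F [-0.1  0.6 -0.7] w 0.389
dist 0.0864 world d [ 0.029  -0.0724 -0.0372] turn [0.087 0.039 0.006]
0 t [ 1.69 -1.03 -2.09] r [0.029 0.013 0.002]
1 t [ 1.72 -1.09 -2.04] r [0.029 0.013 0.002]
2 t [ 1.74 -1.15 -1.98] r [0.029 0.013 0.002]
```

```bash
python3 -m crank '[{"rx":0.029,"ry":0.013,"rz":0.002,"tx":1.7,"ty":-1.0,"tz":-2.0,"claw":-0.6},{"rx":0.029,"ry":0.013,"rz":0.002,"tx":1.7,"ty":-1.1,"tz":-1.8,"claw":-0.6},{"rx":0.029,"ry":0.013,"rz":0.002,"tx":1.7,"ty":-1.1,"tz":-1.6,"claw":-0.6},{"rx":0,"ry":0,"rz":0,"tx":0,"ty":0,"tz":0,"claw":-0.6},{"rx":0,"ry":0,"rz":0,"tx":0,"ty":0,"tz":0,"claw":-0.6}]'
python3 - <<'E'
from h import *
import pickle
ex=np.array([.938,-.347])
n=np.array([.540,-.253])+.006*ex
plan([n[0],n[1],.07],frame(-.354,.35,"y"),1)
s=cam("side");t=cam("top"); pickle.dump((s,t),open("c2.pkl","wb"))
crop(s,225,205,355,325,6,"pics/s12.png"); crop(t,270,150,370,250,6,"pics/t12.png")
E
```

```text
time: 13.75
tcp_pos: [0.5464, -0.2517, 0.1081]
tcp_rot: [-1.132, 1.146, 0.673]
ft_force: [0.6, -0.1, -0.1]
width: 0.392
t 13.75 tcp [ 0.5464 -0.2517  0.1081]
[[ 0.319 -0.88   0.353]
 [-0.12   0.332  0.936]
 [-0.94  -0.341  0.001]]
q [-0.597  0.307 -0.572  0.353  0.08  -0.223] F [ 0.6 -0.1 -0.1] w 0.392
dist 0.0383 world d [-0.0008 -0.0033 -0.0381] turn [-0.006 -0.002 -0.002]
0 t [ 3.6   1.26 -0.34] r [-0.006 -0.002 -0.002]
```

View pics/s12.png

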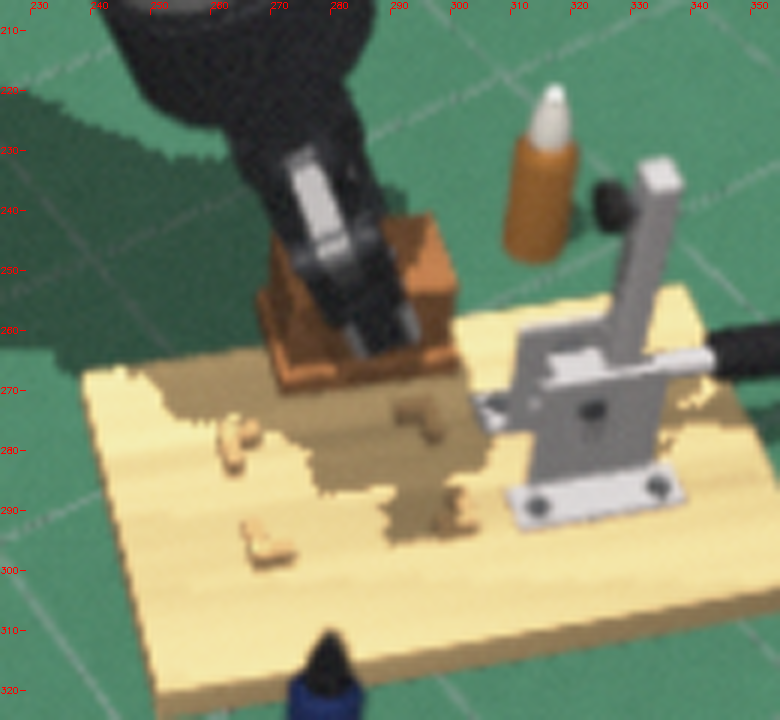

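View pics/t12.png

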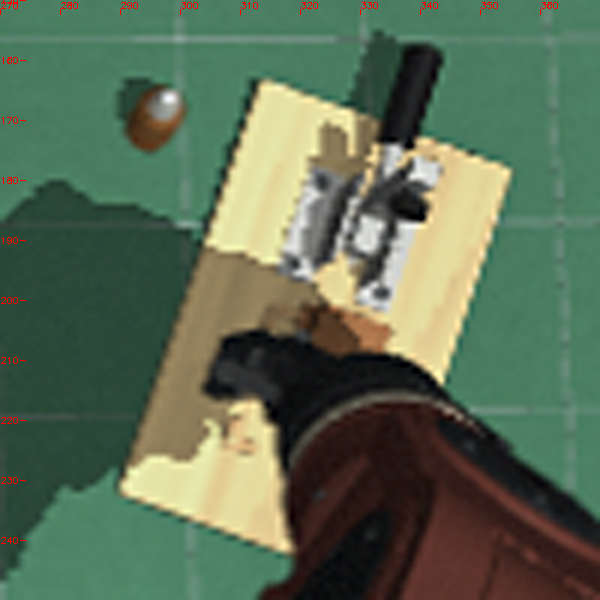

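Side view: plinth held level over the nest, foot corners at (271,269) front-right, (301,266) rear-right and (268,254) front-left. The cameras read everything about 5 mm low (board top 0.013 against 0.018), so I'll apply that as a z bias.

Run:
```python
from h import *
import pickle
s,t=pickle.load(open("c2.pkl","rb"))
f=lambda x,y:(225+(x+.5)/6-.5,205+(y+.5)/6-.5)
yaw=-.354; ex=np.array([np.cos(yaw),np.sin(yaw)]);ey=np.array([-ex[1],ex[0]])
zb=.0882-.005
fr=plane(s,f(281,391),zb)[:2]; rr=plane(s,f(460,372),zb)[:2]
print("FR",fr,"RR",rr,"len",np.linalg.norm(rr-fr),"yaw",np.arctan2(*(rr-fr)[::-1]))
fl=plane(s,f(260,298),zb+.010)[:2]; frt=plane(s,f(280,378),zb+.010)[:2]; print("FLtop",fl,"FRt",frt,np.linalg.norm(fl-frt))
c=(fr+rr)/2+.02*ey; print("centre est",c)
# stops: outer corner at board z .018 => pick
for n,q in (("FL",(221,425)),("FR",(255,565)),("RL",(437,405)),("RR",(478,528))):
    print(n,plane(s,f(*q),.0135+.003).round(4))
# board corners this picture
print("board FL",plane(s,f(83,376),.013),"RL",plane(s,f(686,288),.013),"FR",plane(s,f(155,693),.013))
```

```text
FR [ 0.50876545 -0.25280877] RR [ 0.56337963 -0.27671218] len 0.059616121809501973 yaw -0.4125594838533029
FLtop [ 0.52013985 -0.22253516] FRt [ 0.50637194 -0.25505313] 0.03531251644764604
centre est [ 0.54300559 -0.2460006 ]
FL [ 0.5164 -0.2084  0.0165]
FR [ 0.493  -0.2658  0.0165]
RL [ 0.5871 -0.2408  0.0165]
RR [ 0.5665 -0.2927  0.0165]
board FL [ 0.48786095 -0.16080162  0.013     ] RL [ 0.70322326 -0.24170928  0.013     ] FR [ 0.43854699 -0.2899604   0.013     ]
```

Run:
```python
from h import *
plan([.5447,-.2565,.052],frame(-.354,.35,"y"),3)
```

```text
t 13.85 tcp [ 0.5466 -0.2517  0.1085]
[[ 0.32  -0.879  0.353]
 [-0.12   0.331  0.936]
 [-0.94  -0.342  0.   ]]
q [-0.597  0.306 -0.572  0.353  0.08  -0.223] F [ 0.6 -0.5 -0.1] w 0.391
dist 0.0567 world d [-0.0019 -0.0048 -0.0565] turn [-0.006 -0.002 -0.001]
0 t [ 1.77  0.65 -0.17] r [-0.002 -0.001 -0.   ]
1 t [ 1.77  0.65 -0.17] r [-0.002 -0.001 -0.   ]
2 t [ 1.77  0.65 -0.17] r [-0.002 -0.001 -0.   ]
```

```bash
python3 -m crank '[{"rx":-0.006,"ry":0,"rz":0,"tx":1.8,"ty":0.7,"tz":-0.2,"claw":-0.6},{"rx":0,"ry":0,"rz":0,"tx":1.8,"ty":0.7,"tz":-0.2,"claw":-0.6},{"rx":0,"ry":0,"rz":0,"tx":1.6,"ty":0.6,"tz":-0.1,"claw":-0.6},{"rx":0,"ry":0,"rz":0,"tx":0,"ty":0,"tz":0,"claw":-0.6}]'
python3 - <<'E'
from h import *
import pickle
plan([.5447,-.2565,.052],frame(-.354,.35,"y"),1)
s=cam("side");t=cam("top"); pickle.dump((s,t),open("c3.pkl","wb"))
im=s.copy(); im["color"]=np.clip(s["color"].astype(float)*1.5,0,255).astype(np.uint8)
crop(im,240,225,330,310,8,"pics/s13.png")
im=t.copy(); im["color"]=np.clip(t["color"].astype(float)*1.6,0,255).astype(np.uint8)
crop(im,285,180,355,250,8,"pics/t13.png")
E
```

```text
time: 14.35
tcp_pos: [0.5444, -0.2545, 0.0543]
tcp_rot: [-1.142, 1.141, 0.677]
ft_force: [-0.8, -0.3, -0.8]
width: 0.389
t 14.35 tcp [ 0.5444 -0.2545  0.0543]
[[ 0.323 -0.882  0.344]
 [-0.121  0.322  0.939]
 [-0.939 -0.345 -0.002]]
q [-0.605  0.388 -0.638  0.202  0.085 -0.24 ] F [-0.8 -0.3 -0.8] w 0.389
dist 0.0031 world d [ 0.0003 -0.002  -0.0023] turn [ 0.003 -0.001  0.002]
0 t [ 0.25 -0.01 -0.18] r [ 0.003 -0.001  0.002]
```

View pics/s13.png

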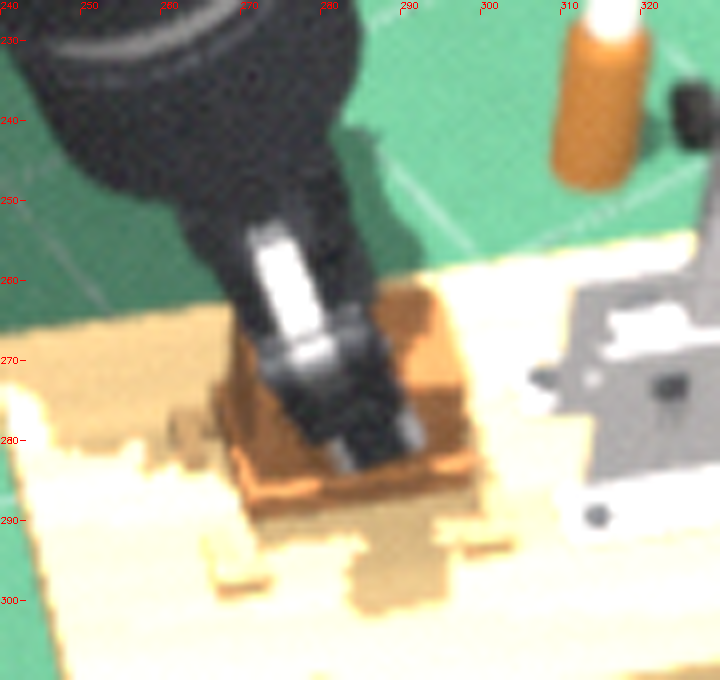

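View pics/t13.png

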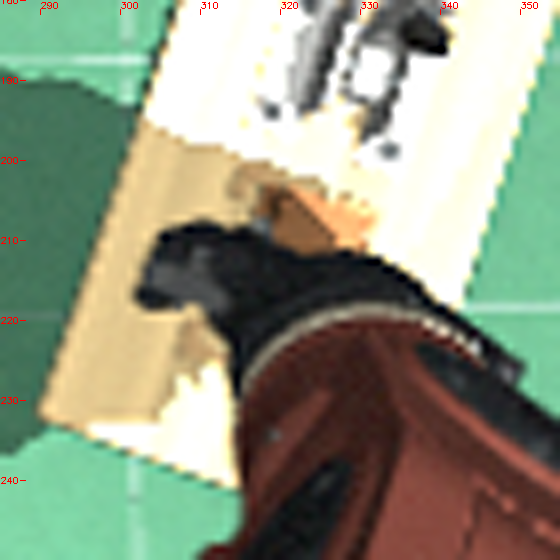

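Run:
```python
from h import *
import pickle
s,t=pickle.load(open("c0.pkl","rb"))
crop(s,250,265,315,310,12,"pics/s0z.png"); crop(t,300,195,345,240,12,"pics/t0z.png")
```

```text
(no output)
```

View pics/s0z.png

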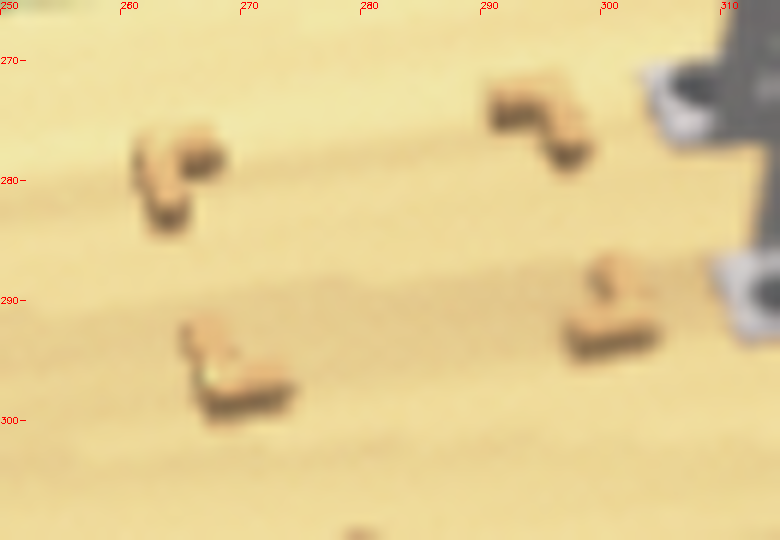

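View pics/t0z.png

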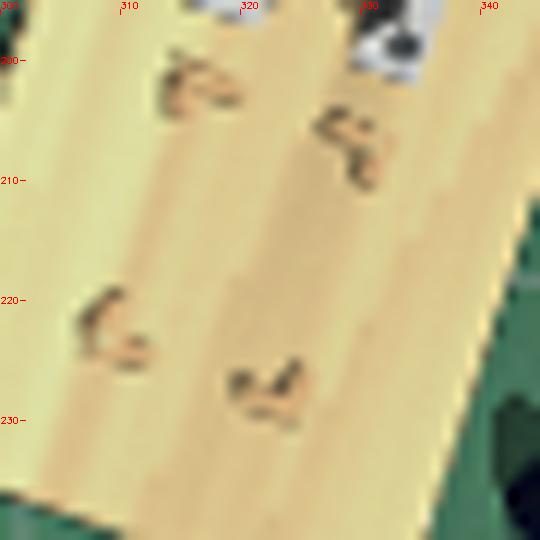

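Run:
```python
from h import *
import pickle
s,t=pickle.load(open("c0.pkl","rb"))
yaw=-.354; ex=np.array([np.cos(yaw),np.sin(yaw)]);ey=np.array([-ex[1],ex[0]])
f=lambda x,y:(250+(x+.5)/12-.5,265+(y+.5)/12-.5)
g=lambda x,y:(240+(x+.5)/8-.5,225+(y+.5)/8-.5)
h=lambda x,y:(300+(x+.5)/12-.5,195+(y+.5)/12-.5)
O=np.array([.54,-.253])
L=lambda p:np.round(1000*np.array([(p[:2]-O)@ex,(p[:2]-O)@ey]),1)
for zo in(0,-.005):
    print("zo",zo)
    zt=.018+zo
    for n,q,z in(("FRo base",(205,425),0),("FR arm end base",(293,402),0),("RRo base",(657,344),0),("RR arm end",(573,362),0),("FLo top",(135,135),.008),("RLo top",(562,72),.008),("FL inner base?",(190,180),0)):
        print(n,L(plane(s,f(*q),zt+z)))
    zb=.0344+zo
    for n,q in(("plinth FR",(253,518)),("plinth RR",(475,480)) ): print(n,L(plane(s,g(*q),zb)))
    print("plinth FRtopfoot",L(plane(s,g(249,500),zb+.01)),"RRtop",L(plane(s,g(475,458),zb+.01)),"FL",L(plane(s,g(217,400),zb+.01)))
    for n,q in(("t FLo",(80,340)),("t FRo",(298,425)),("t RLo",(165,60)),("t RRo",(385,165))): print(n,L(plane(t,h(*q),zt+.008)))
print("tcp",L(np.array([.5444,-.2545])))
```

```text
zo 0
FRo base [-41.6 -32.2]
FR arm end base [-26.  -30.4]
RRo base [ 37.7 -30.8]
RR arm end [ 22.6 -31.6]
FLo top [-41.1  25.2]
RLo top [35.9 24.6]
FL inner base? [-32.2  19.9]
plinth FR [-30.  -20.2]
plinth RR [ 28.2 -19.4]
plinth FRtopfoot [-31.9 -22.1] RRtop [ 27.1 -20.2] FL [-32.4  11. ]
t FLo [-37.9  31.4]
t FRo [-39.6 -27.9]
t RLo [37.2 33.6]
t RRo [ 30.8 -28.2]
zo -0.005
FRo base [-40.5 -28.6]
FR arm end base [-24.8 -26.8]
RRo base [ 39.3 -27.1]
RR arm end [ 24.1 -28. ]
FLo top [-40.1  29.2]
RLo top [37.5 28.7]
FL inner base? [-31.2  23.9]
plinth FR [-28.9 -16.3]
plinth RR [ 29.7 -15.6]
plinth FRtopfoot [-30.8 -18.2] RRtop [ 28.6 -16.3] FL [-31.3  15.1]
t FLo [-37.4  30.6]
t FRo [-39.1 -28.9]
t RLo [38.1 32.9]
t RRo [ 31.7 -29.2]
tcp [4.6 0.1]
```

```bash
python3 -m crank '[{"rx":0,"ry":0,"rz":0,"tx":0.6,"ty":0.2,"tz":-0.2,"claw":-0.6},{"rx":0,"ry":0,"rz":0,"tx":0,"ty":0,"tz":0,"claw":-0.6}]'
python3 - <<'E'
from h import *
import pickle
S,Rc=st()
yaw=-.354; ex=np.array([np.cos(yaw),np.sin(yaw)]);ey=np.array([-ex[1],ex[0]])
v=np.array(S["tcp_pos"])[:2]-[.54,-.253]; print("tcp local",v@ex,v@ey)
s=cam("side");t=cam("top"); pickle.dump((s,t),open("c4.pkl","wb"))
im=s.copy(); im["color"]=np.clip(s["color"].astype(float)*1.4,0,255).astype(np.uint8)
crop(im,255,260,320,310,12,"pics/s14.png")
E
```

```text
time: 14.7
tcp_pos: [0.546, -0.2577, 0.0509]
tcp_rot: [-1.146, 1.138, 0.673]
ft_force: [0.1, 1.0, -0.5]
width: 0.395
t 14.7 tcp [ 0.546  -0.2577  0.0509]
[[ 0.327 -0.88   0.344]
 [-0.123  0.321  0.939]
 [-0.937 -0.35  -0.004]]
q [-0.609  0.397 -0.641  0.186  0.086 -0.243] F [ 0.1  1.  -0.5] w 0.395
tcp local 0.007218601142770966 -0.002336234872059682
```

View pics/s14.png

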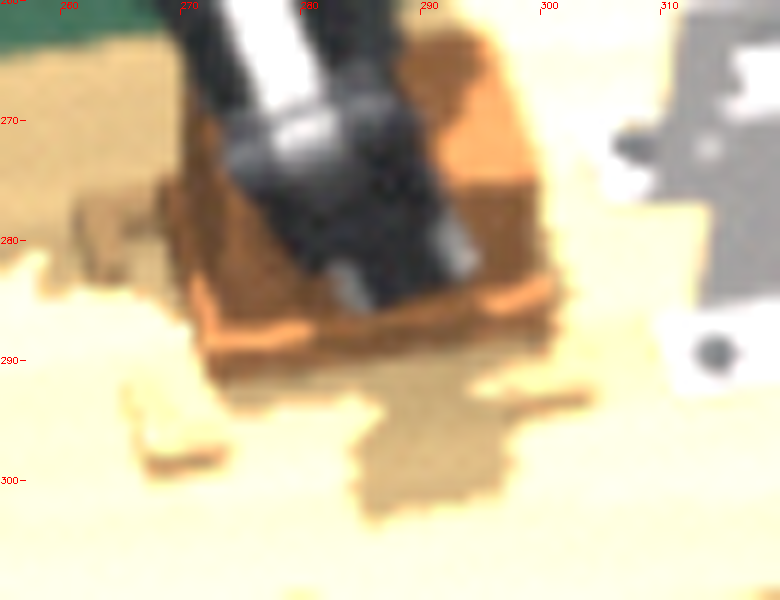

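Run:
```python
from h import *
import pickle
s,t=pickle.load(open("c4.pkl","rb"))
yaw=-.354; ex=np.array([np.cos(yaw),np.sin(yaw)]);ey=np.array([-ex[1],ex[0]])
g=lambda x,y:(255+(x+.5)/12-.5,260+(y+.5)/12-.5)
O=np.array([.54,-.253])
L=lambda p:np.round(1000*np.array([(p[:2]-O)@ex,(p[:2]-O)@ey]),1)
for zo in(0,-.005):
    for n,q,z in(("p FR",(213,385),.031),("p RR",(551,350),.031),("p FRt",(208,347),.041),("p RRt",(553,285),.041),("stop FRo",(146,480),.018),("stop RRo",(597,402),.018),("FL foot top",(163,180),.041)): print(zo,n,L(plane(s,g(*q),z+zo)))
```

```text
0 p FR [-28.4 -23.7]
0 p RR [ 29.3 -27.7]
0 p FRt [-29.6 -23.4]
0 p RRt [ 30.4 -21.9]
0 stop FRo [-41.2 -31.2]
0 stop RRo [ 37.9 -30.4]
0 FL foot top [-28.7  13.3]
-0.005 p FR [-27.3 -19.9]
-0.005 p RR [ 30.8 -24. ]
-0.005 p FRt [-28.5 -19.5]
-0.005 p RRt [ 32.  -18.1]
-0.005 stop FRo [-40.1 -27.6]
-0.005 stop RRo [ 39.4 -26.7]
-0.005 FL foot top [-27.6  17.3]
```

```bash
python3 -m crank '[{"rx":0,"ry":0,"rz":0.004,"tx":0.3,"ty":0.3,"tz":0.13,"claw":-0.6},{"rx":0,"ry":0,"rz":0,"tx":0.4,"ty":0.15,"tz":0,"claw":-0.6},{"rx":0,"ry":0,"rz":0,"tx":0,"ty":0,"tz":0,"claw":-0.6}]'
python3 - <<'E'
from h import *
import pickle
S,Rc=st()
yaw=-.354; ex=np.array([np.cos(yaw),np.sin(yaw)]);ey=np.array([-ex[1],ex[0]])
v=np.array(S["tcp_pos"])[:2]-[.54,-.253]; print("tcp local",v@ex,v@ey)
s=cam("side");t=cam("top"); pickle.dump((s,t),open("c4.pkl","wb"))
im=s.copy(); im["color"]=np.clip(s["color"].astype(float)*1.4,0,255).astype(np.uint8)
crop(im,255,260,320,310,12,"pics/s15.png")
E
```

```text
time: 15.18
tcp_pos: [0.545, -0.2559, 0.0427]
tcp_rot: [-1.144, 1.14, 0.675]
ft_force: [-0.5, -0.0, -0.1]
width: 0.391
t 15.18 tcp [ 0.545  -0.2559  0.0427]
[[ 0.324 -0.881  0.344]
 [-0.122  0.321  0.939]
 [-0.938 -0.347 -0.004]]
q [-0.606  0.409 -0.648  0.169  0.084 -0.241] F [-0.5 -0.  -0.1] w 0.391
tcp local 0.005684581962503772 -0.0009956878140242088
```

View pics/s15.png

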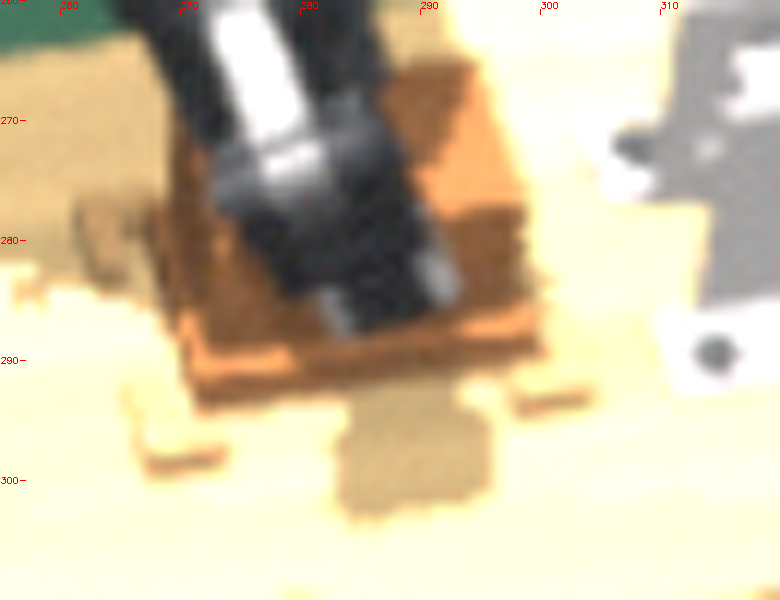

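No contact and force about 0, with the foot now between the stops. Lowering the last millimetres.

```bash
python3 -m crank '[{"rx":0,"ry":0,"rz":0,"tx":0.25,"ty":0.1,"tz":0,"claw":-0.6},{"rx":0,"ry":0,"rz":0,"tx":0.2,"ty":0.1,"tz":0,"claw":-0.6},{"rx":0,"ry":0,"rz":0,"tx":0,"ty":0,"tz":0,"claw":-0.6}]'
python3 - <<'E'
from h import *
import pickle
S,Rc=st()
s=cam("side")
im=s.copy(); im["color"]=np.clip(s["color"].astype(float)*1.4,0,255).astype(np.uint8)
crop(im,255,260,320,310,12,"pics/s16.png")
E
```

```text
time: 15.65
tcp_pos: [0.5449, -0.256, 0.0378]
tcp_rot: [-1.145, 1.14, 0.675]
ft_force: [-1.6, 0.2, -0.6]
width: 0.394
t 15.65 tcp [ 0.5449 -0.256   0.0378]
[[ 0.325 -0.881  0.344]
 [-0.123  0.321  0.939]
 [-0.938 -0.347 -0.004]]
q [-0.606  0.418 -0.654  0.155  0.084 -0.242] F [-1.6  0.2 -0.6] w 0.394
```

View pics/s16.png

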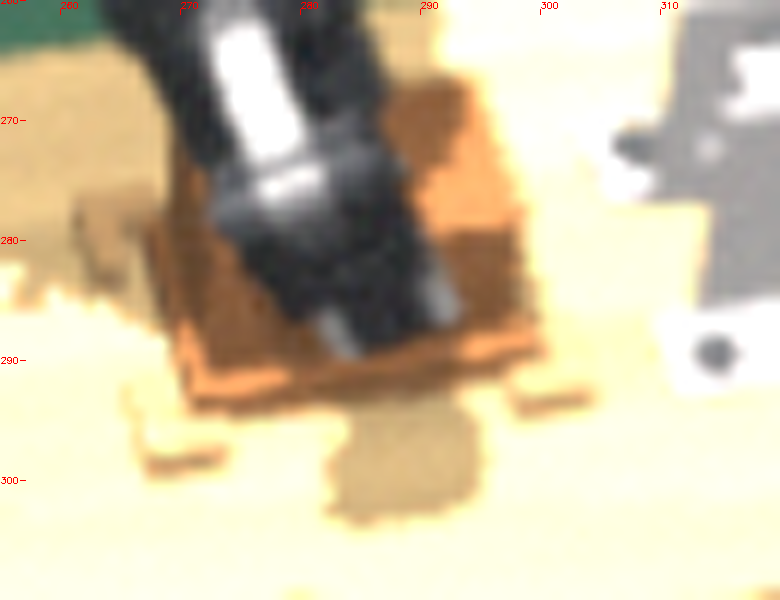

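```bash
python3 -m crank '[{"rx":0,"ry":0,"rz":0,"tx":0.15,"ty":0.05,"tz":0,"claw":-0.6},{"rx":0,"ry":0,"rz":0,"tx":0.15,"ty":0.05,"tz":0,"claw":-0.6}]'; python3 -m crank '[{"rx":0,"ry":0,"rz":0,"tx":0.15,"ty":0.05,"tz":0,"claw":-0.6},{"rx":0,"ry":0,"rz":0,"tx":0,"ty":0,"tz":0,"claw":-0.6}]'
```

```text
time: 15.95
tcp_pos: [0.5453, -0.2563, 0.0374]
tcp_rot: [-1.146, 1.139, 0.673]
ft_force: [-19.6, 8.2, 35.5]
width: 0.388
time: 16.2
tcp_pos: [0.5455, -0.2564, 0.0382]
tcp_rot: [-1.147, 1.138, 0.671]
ft_force: [-0.4, -0.8, -1.2]
width: 0.393
```

Firm contact at TCP z 0.0374, with 0.0379 predicted for the foot flat on the board. So it's seated, not riding on a stop. Releasing.

```bash
python3 -m crank '[{"rx":0,"ry":0,"rz":0,"tx":0,"ty":0,"tz":0,"claw":0},{"rx":0,"ry":0,"rz":0,"tx":0,"ty":0,"tz":0,"claw":0.2},{"rx":0,"ry":0,"rz":0,"tx":0,"ty":0,"tz":0,"claw":0.2},{"rx":0,"ry":0,"rz":0,"tx":-3,"ty":-0.3,"tz":0,"claw":0.2},{"rx":0,"ry":0,"rz":0,"tx":-5,"ty":0,"tz":0,"claw":0.2},{"rx":0,"ry":0,"rz":0,"tx":-6,"ty":0,"tz":0,"claw":0.2},{"rx":0,"ry":0,"rz":0,"tx":-6,"ty":0,"tz":0,"claw":0.0},{"rx":0,"ry":0,"rz":0,"tx":-5,"ty":0,"tz":4,"claw":-0.5},{"rx":0,"ry":0,"rz":0,"tx":0,"ty":0,"tz":5,"claw":-1},{"rx":0,"ry":0,"rz":0,"tx":0,"ty":0,"tz":5,"claw":-1},{"rx":0,"ry":0,"rz":0,"tx":0,"ty":0,"tz":0,"claw":-1}]'
python3 - <<'E'
from h import *
import pickle
S,Rc=st()
s=cam("side");t=cam("top"); pickle.dump((s,t),open("c5.pkl","wb"))
crop(s,235,215,345,315,7,"pics/s17.png"); crop(t,280,150,360,240,7,"pics/t17.png")
E
```

```text
time: 17.58
tcp_pos: [0.5142, -0.0931, 0.2791]
tcp_rot: [-1.146, 1.136, 0.666]
ft_force: [-0.2, 0.4, 0.6]
width: -0.002
t 17.57 tcp [ 0.5142 -0.0931  0.2791]
[[ 0.332 -0.877  0.346]
 [-0.126  0.323  0.938]
 [-0.935 -0.355 -0.003]]
q [-0.307 -0.024 -0.474  0.758 -0.02   0.043] F [-0.2  0.4  0.6] w -0.002
```

View pics/s17.png

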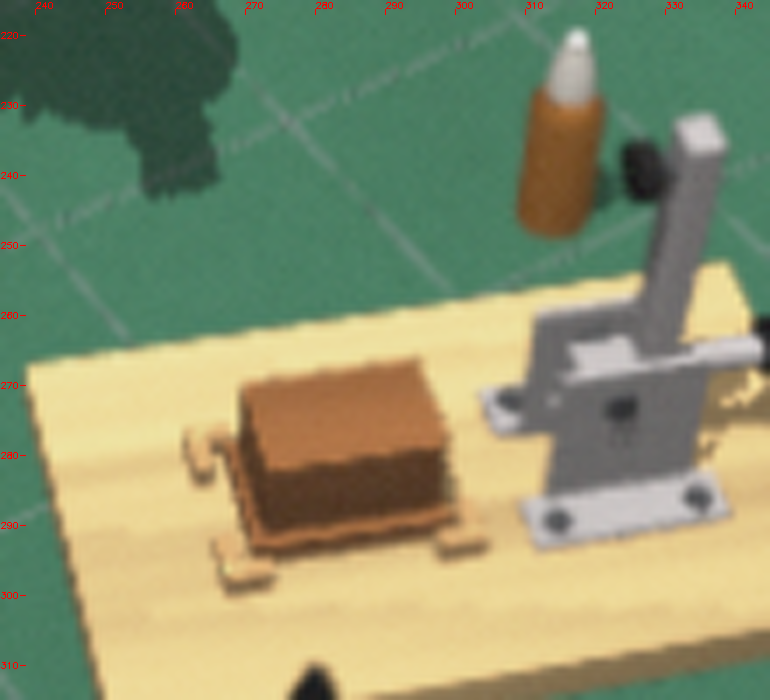

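View pics/t17.png

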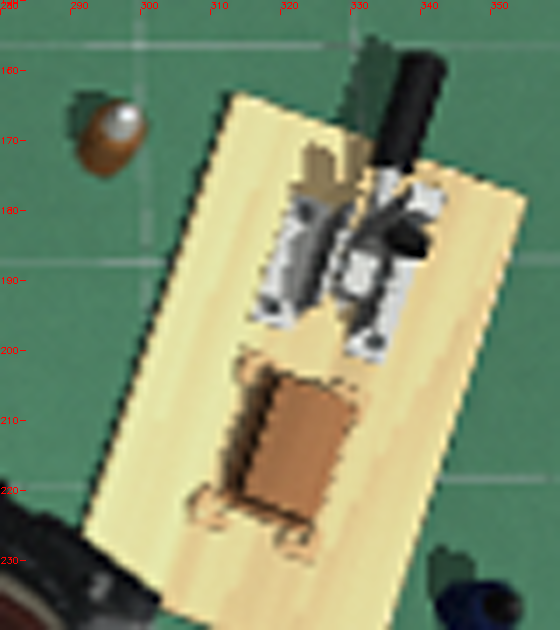

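The plinth lies flat and released between all four stops: top face (269,270)–(299,278) in the side view, centred between the stops in the top view. The clamp is still open. Now going behind the arm with shut, vertical fingers.

Run:
```python
from h import *
ex=np.array([.938,-.347,0]); piv=np.array([.615,-.2815,.06])
p=piv+.052*ex; print(p)
plan([p[0],p[1],.23],frame(-.354,0,"y"),8)
```

```text
[ 0.663776 -0.299544  0.06    ]
t 17.68 tcp [ 0.5135 -0.0956  0.2787]
[[ 0.331 -0.877  0.349]
 [-0.127  0.325  0.937]
 [-0.935 -0.354 -0.004]]
q [-0.312 -0.023 -0.475  0.758 -0.02   0.041] F [0.3 0.5 0.2] w -0.005
dist 0.258 world d [ 0.1503 -0.2039 -0.0487] turn [-0.002 -0.004  0.362]
0 t [ 1.51 -2.26 -1.73] r [-0.    -0.001  0.045]
1 t [ 1.41 -2.33 -1.73] r [-0.    -0.001  0.045]
2 t [ 1.3  -2.39 -1.73] r [-0.    -0.001  0.045]
3 t [ 1.19 -2.44 -1.73] r [-0.    -0.001  0.045]
4 t [ 1.08 -2.49 -1.74] r [-0.    -0.001  0.045]
5 t [ 0.96 -2.54 -1.74] r [-0.    -0.001  0.045]
6 t [ 0.85 -2.58 -1.74] r [-0.    -0.001  0.045]
7 t [ 0.73 -2.62 -1.74] r [-0.    -0.001  0.045]
```

```bash
python3 -m crank '[{"rx":0,"ry":0,"rz":0.045,"tx":1.2,"ty":-2.3,"tz":-1.7,"claw":-1},{"rx":0,"ry":0,"rz":0.045,"tx":1.2,"ty":-2.3,"tz":-1.7,"claw":-1},{"rx":0,"ry":0,"rz":0.045,"tx":1.2,"ty":-2.4,"tz":-1.7,"claw":-1},{"rx":0,"ry":0,"rz":0.045,"tx":1.2,"ty":-2.4,"tz":-1.7,"claw":-1},{"rx":0,"ry":0,"rz":0.045,"tx":1.0,"ty":-2.5,"tz":-1.7,"claw":-1},{"rx":0,"ry":0,"rz":0.045,"tx":1.0,"ty":-2.5,"tz":-1.7,"claw":-1},{"rx":0,"ry":0,"rz":0.045,"tx":0.8,"ty":-2.6,"tz":-1.7,"claw":-1},{"rx":0,"ry":0,"rz":0.045,"tx":0.7,"ty":-2.6,"tz":-1.7,"claw":-1},{"rx":0,"ry":0,"rz":0,"tx":0,"ty":0,"tz":0,"claw":-1}]'
python3 - <<'E'
from h import *
plan([.663,-.2995,.13],frame(-.354,0,"y"),3)
E
```

```text
time: 18.8
tcp_pos: [0.6575, -0.318, 0.2284]
tcp_rot: [-0.922, 1.374, 0.941]
ft_force: [-0.2, -0.1, -0.4]
width: 0.001
t 18.8 tcp [ 0.6575 -0.318   0.2284]
[[-0.015 -0.931  0.365]
 [ 0.003  0.365  0.931]
 [-1.     0.015 -0.003]]
q [-0.548  0.739  0.577  1.424 -0.005 -0.175] F [-0.2 -0.1 -0.4] w 0.001
dist 0.1003 world d [ 0.0055  0.0185 -0.0984] turn [-0.019 -0.002 -0.015]
0 t [3.28 0.   0.65] r [-0.006 -0.001 -0.005]
1 t [3.28 0.02 0.65] r [-0.006 -0.001 -0.005]
2 t [3.28 0.03 0.64] r [-0.006 -0.001 -0.005]
```

```bash
python3 -m crank '[{"rx":-0.018,"ry":0,"rz":-0.015,"tx":0,"ty":0,"tz":1.9,"claw":-1},{"rx":0,"ry":0,"rz":0,"tx":2.5,"ty":0,"tz":0,"claw":-1},{"rx":0,"ry":0,"rz":0,"tx":0,"ty":0,"tz":0,"claw":-1}]'
python3 - <<'E'
from h import *
plan([.663,-.2995,.13],frame(-.354,0,"y"),2)
s=cam("side");t=cam("top")
crop(s,265,175,375,295,6,"pics/s18.png"); crop(t,280,140,370,240,6,"pics/t18.png")
E
```

```text
time: 19.18
tcp_pos: [0.6631, -0.2984, 0.2041]
tcp_rot: [-0.946, 1.356, 0.942]
ft_force: [0.3, 0.2, -0.2]
width: -0.0
t 19.18 tcp [ 0.6631 -0.2984  0.2041]
[[ 0.002 -0.938  0.347]
 [-0.002  0.347  0.938]
 [-1.    -0.003 -0.001]]
q [-5.230e-01  7.140e-01  4.690e-01  1.323e+00 -1.000e-03 -1.680e-01] F [ 0.3  0.2 -0.2] w -0.0
dist 0.0742 world d [-0.0001 -0.0011 -0.0741] turn [-0.001 -0.001  0.003]
0 t [ 3.71 -0.   -0.05] r [-0.    -0.001  0.001]
1 t [ 3.71 -0.01 -0.05] r [-0.    -0.001  0.001]
```

View pics/s18.png

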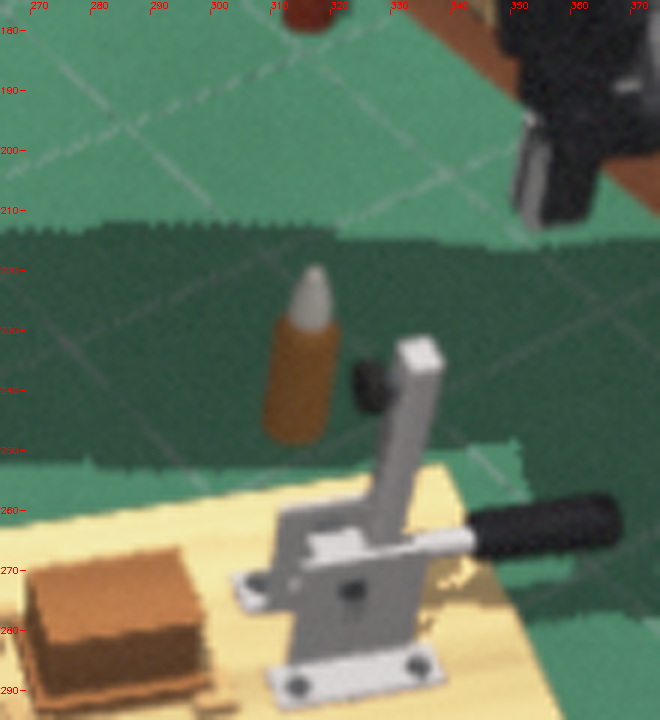

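View pics/t18.png

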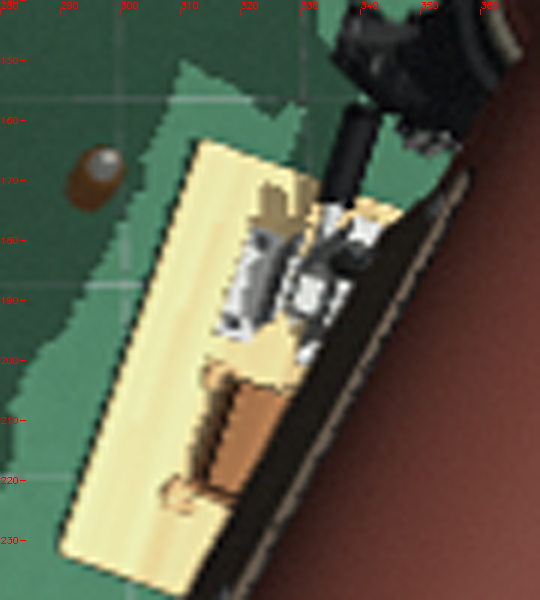

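The fingertip is at (355,212), about 50 mm behind the arm (333,235) and in line with it. Lowering behind the arm, above the handle.

```bash
python3 -m crank '[{"rx":0,"ry":0,"rz":0,"tx":3.7,"ty":0,"tz":-0.1,"claw":-1},{"rx":0,"ry":0,"rz":0,"tx":3.4,"ty":0,"tz":0,"claw":-1},{"rx":0,"ry":0,"rz":0,"tx":0,"ty":0,"tz":0,"claw":-1}]'
python3 - <<'E'
from h import *
plan([.663,-.2995,.13],frame(-.354,0,"y"),1)
s=cam("side")
crop(s,265,175,375,295,6,"pics/s19.png")
E
```

```text
time: 19.65
tcp_pos: [0.6669, -0.3004, 0.1415]
tcp_rot: [-0.957, 1.349, 0.932]
ft_force: [0.0, -0.5, -0.2]
width: 0.003
t 19.65 tcp [ 0.6669 -0.3004  0.1415]
[[ 0.014 -0.938  0.346]
 [-0.009  0.346  0.938]
 [-1.    -0.016 -0.003]]
q [-0.523  0.733  0.342  1.162 -0.    -0.17 ] F [ 0.  -0.5 -0.2] w 0.003
dist 0.0121 world d [-0.0039  0.0009 -0.0115] turn [ 0.001 -0.003  0.016]
0 t [ 1.14  0.41 -0.05] r [ 0.001 -0.003  0.016]
```

View pics/s19.png

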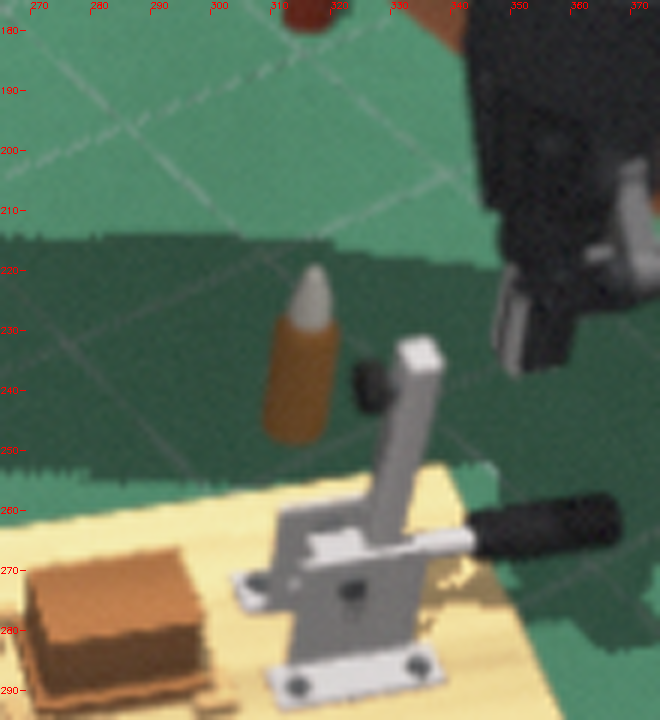

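```bash
python3 -m crank '[{"rx":0,"ry":0,"rz":0.016,"tx":1.3,"ty":0.3,"tz":0,"claw":-1},{"rx":0,"ry":0,"rz":0,"tx":0,"ty":1.5,"tz":0,"claw":-1},{"rx":0,"ry":0,"rz":0,"tx":0,"ty":1.5,"tz":0,"claw":-1}]'
```

```text
time: 20.08
tcp_pos: [0.641, -0.2914, 0.1352]
tcp_rot: [-0.956, 1.352, 0.934]
ft_force: [11.6, -2.9, 7.3]
width: -0.003
```

Run:
```python
from h import *
st()
s=cam("side")
crop(s,265,175,375,295,6,"pics/s20.png")
```

```text
t 20.07 tcp [ 0.641  -0.2914  0.1352]
[[ 0.011 -0.938  0.345]
 [-0.009  0.345  0.938]
 [-1.    -0.013 -0.005]]
q [-0.529  0.682  0.229  1.104 -0.003 -0.177] F [11.6 -2.9  7.3] w -0.003
```

View pics/s20.png

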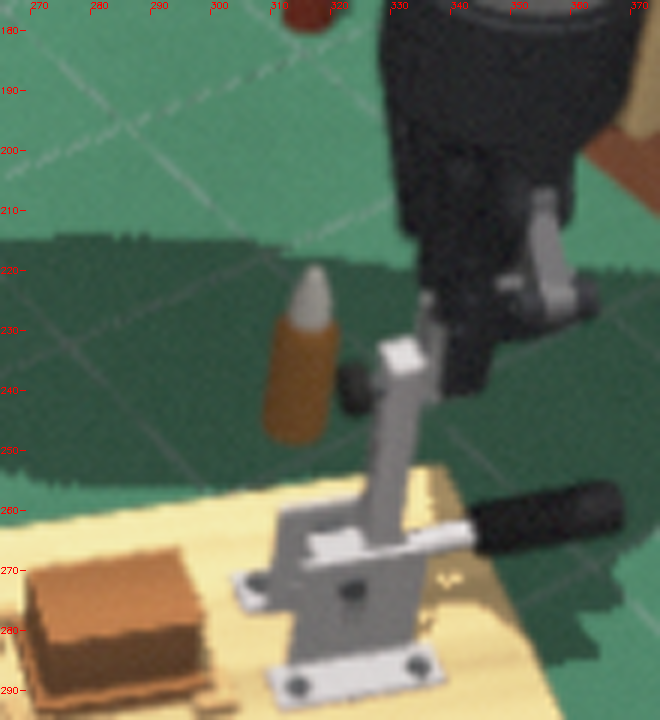

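Contact: 12 N, and the arm has begun to swing, with the fingertip on its rear face near the top (335,240). Pushing forward and slightly down, through the snap.

```bash
python3 -m crank '[{"rx":0,"ry":0,"rz":0,"tx":1.0,"ty":2.2,"tz":0,"claw":-1},{"rx":0,"ry":0,"rz":0,"tx":1.0,"ty":2.2,"tz":0,"claw":-1},{"rx":0,"ry":0,"rz":0,"tx":0.6,"ty":2.5,"tz":0,"claw":-1},{"rx":0,"ry":0,"rz":0,"tx":0,"ty":3,"tz":0,"claw":-1},{"rx":0,"ry":0,"rz":0,"tx":0,"ty":0,"tz":0,"claw":-1}]'
python3 - <<'E'
from h import *
st()
s=cam("side")
crop(s,255,175,375,295,6,"pics/s21.png")
E
```

```text
time: 20.75
tcp_pos: [0.5604, -0.2635, 0.1202]
tcp_rot: [-0.982, 1.333, 0.905]
ft_force: [1.0, -0.4, 0.0]
width: 0.003
t 20.75 tcp [ 0.5604 -0.2635  0.1202]
[[ 0.044 -0.938  0.345]
 [-0.026  0.344  0.939]
 [-0.999 -0.05  -0.009]]
q [-0.558  0.505 -0.131  0.883  0.001 -0.207] F [ 1.  -0.4  0. ] w 0.003
```

View pics/s21.png

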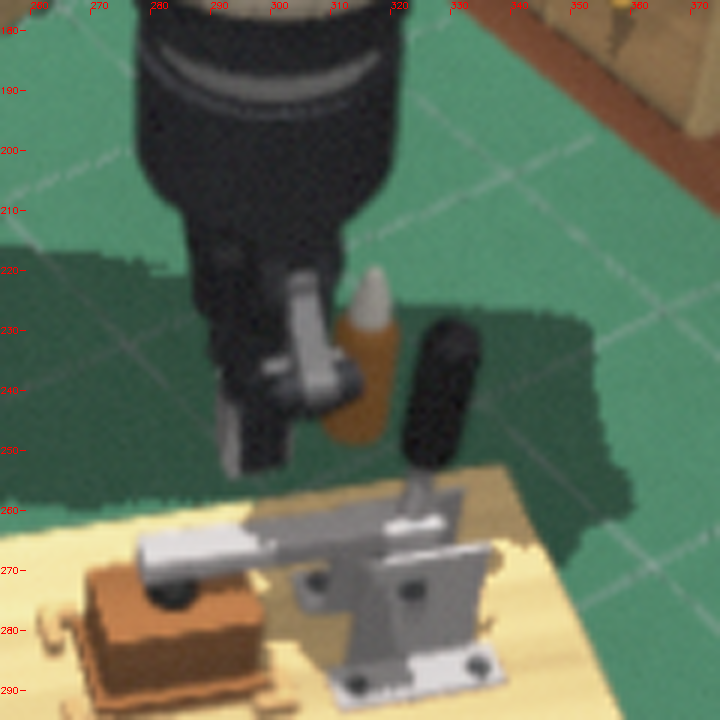

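The clamp snapped over: the rubber foot presses on the plinth at (284,273), and the handle stands up at (328,240). Force is about 0. Retreating upward and back for the final check.

```bash
python3 -m crank '[{"rx":0,"ry":0,"rz":0,"tx":-4,"ty":1,"tz":0,"claw":-1},{"rx":0,"ry":0,"rz":0,"tx":-5,"ty":2,"tz":0,"claw":-1},{"rx":0,"ry":0,"rz":0,"tx":-5,"ty":3,"tz":0,"claw":-1},{"rx":0,"ry":0,"rz":0,"tx":-2,"ty":5,"tz":0,"claw":-1},{"rx":0,"ry":0,"rz":0,"tx":0,"ty":5,"tz":2,"claw":-1},{"rx":0,"ry":0,"rz":0,"tx":0,"ty":5,"tz":2,"claw":-1},{"rx":0,"ry":0,"rz":0,"tx":0,"ty":0,"tz":0,"claw":-1},{"rx":0,"ry":0,"rz":0,"tx":0,"ty":0,"tz":0,"claw":-1},{"rx":0,"ry":0,"rz":0,"tx":0,"ty":0,"tz":0,"claw":-1}]'
python3 - <<'E'
from h import *
st()
s=cam("side");t=cam("top")
cv2.imwrite("pics/s22.png",s["color"][:,:,::-1]); cv2.imwrite("pics/t22.png",t["color"][:,:,::-1])
crop(s,235,215,375,335,5,"pics/s22z.png")
E
```

```text
time: 21.92
tcp_pos: [0.3762, -0.1534, 0.2796]
tcp_rot: [-0.993, 1.327, 0.891]
ft_force: [-0.8, -0.1, 0.5]
width: 0.001
t 21.93 tcp [ 0.3762 -0.1534  0.2796]
[[ 0.058 -0.937  0.345]
 [-0.035  0.343  0.939]
 [-0.998 -0.066 -0.013]]
q [-5.690e-01 -2.100e-02 -3.970e-01  1.128e+00  1.000e-03 -2.170e-01] F [-0.8 -0.1  0.5] w 0.001
```

View pics/s22.png

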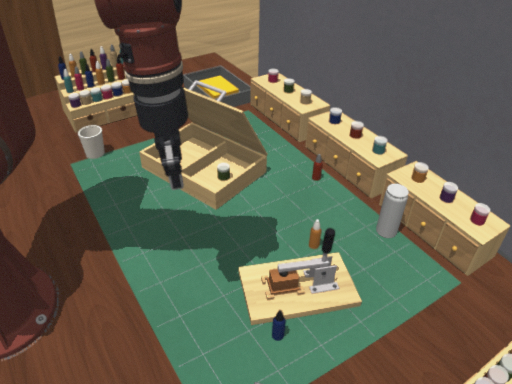

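View pics/t22.png

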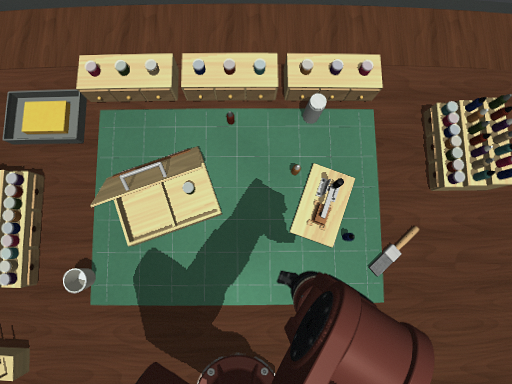

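View pics/s22z.png

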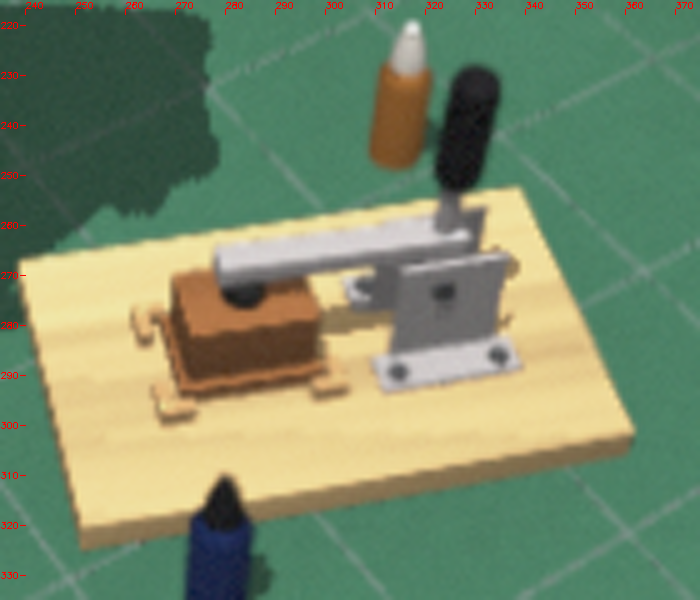

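The last pictures show the job complete. The plinth is flat between the stops with the clamp foot on it at (283,273). The lid still stands (bar at (145,176) in the top view), and the pot at (188,187) and both bottles are where they were. Handing in.

```bash
python3 -c "
from cell import ticket
print(ticket.sign_off())"
```

```text
the job is handed in; nothing more can be done
None
```

The job is done and handed in at about 22 s of the 72 s allowed; sign-off gave no verdict.

- **Lid:** I lifted it by its bar to about 60° (58–61° measured from two views) and let go. It had not moved in pictures up to 4 s after release, and it was still standing in the last ones.
- **Plinth:** I took it out with the lid up and set it between the four corner stops. It touched the board at the height expected for lying flat (37.4 mm against 37.9 mm predicted), and the pictures show it seated inside all four stops.
- **Clamp:** It was open from the start, so I did not need to open it. After letting go of the plinth, I pushed the arm over from behind. It snapped shut with its foot on the plinth and the handle upright.
- **Bystanders:** The paint pot and both bottles stand where they were in the last pictures. The robot was clear of everything at hand-in.

**Checks that disagreed:**
- The cameras read heights about 5 mm low around the board, and the side view put the held plinth 3–4 mm sideways of where the arm said it was. I set the final position by comparing plinth and stops in the same picture.
- Setting the plinth down gave a brief 36 N vertically at the wrist (about 41 N in all), taken through the gripped plinth. That is well under the 120 N wrist limit.

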